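# Pack the sample drum and load the analyser

## Task

Fill the round drum on the analyser's pulled-out tray: stand the three loose white bottles with teal caps among the four already in it, so that all seven stand upright on the drum's floor, one in the middle and six around it. Then push the tray fully home into the analyser by its dark handle and let go. Never knock a white bottle over or lay it down, and leave the other things on the bench where they are.

Things in the scene. Friction and masses are not known exactly. Their poses are not given: they have to be found in the camera images.
- bottle1: White bottle, 89 mm tall, 56 to 104 g: body 44 mm in diameter, foot chamfered (36 mm at the bottom, full width from 5 mm up), shoulder narrowing from 52 to 61 mm height; above it, to the top, a teal cap 20 mm in diameter, which is the grip. Origin: centre of the underside, z up. All seven are alike. Starts standing in the drum, in the outer ring.
- bottle2: White bottle, 89 mm tall, 56 to 104 g: body 44 mm in diameter, foot chamfered (36 mm at the bottom, full width from 5 mm up), shoulder narrowing from 52 to 61 mm height; above it, to the top, a teal cap 20 mm in diameter, which is the grip. Origin: centre of the underside, z up. All seven are alike. Starts standing in the drum, in the outer ring.
- bottle3: White bottle, 89 mm tall, 56 to 104 g: body 44 mm in diameter, foot chamfered (36 mm at the bottom, full width from 5 mm up), shoulder narrowing from 52 to 61 mm height; above it, to the top, a teal cap 20 mm in diameter, which is the grip. Origin: centre of the underside, z up. All seven are alike. Starts standing in the drum, in the outer ring.
- bottle4: White bottle, 89 mm tall, 56 to 104 g: body 44 mm in diameter, foot chamfered (36 mm at the bottom, full width from 5 mm up), shoulder narrowing from 52 to 61 mm height; above it, to the top, a teal cap 20 mm in diameter, which is the grip. Origin: centre of the underside, z up. All seven are alike. Starts standing in the drum, in the outer ring.
- bottle5: White bottle, 89 mm tall, 56 to 104 g: body 44 mm in diameter, foot chamfered (36 mm at the bottom, full width from 5 mm up), shoulder narrowing from 52 to 61 mm height; above it, to the top, a teal cap 20 mm in diameter, which is the grip. Origin: centre of the underside, z up. All seven are alike. Starts loose, standing on the bench.
- bottle6: White bottle, 89 mm tall, 56 to 104 g: body 44 mm in diameter, foot chamfered (36 mm at the bottom, full width from 5 mm up), shoulder narrowing from 52 to 61 mm height; above it, to the top, a teal cap 20 mm in diameter, which is the grip. Origin: centre of the underside, z up. All seven are alike. Starts loose, standing on the bench.
- bottle7: White bottle, 89 mm tall, 56 to 104 g: body 44 mm in diameter, foot chamfered (36 mm at the bottom, full width from 5 mm up), shoulder narrowing from 52 to 61 mm height; above it, to the top, a teal cap 20 mm in diameter, which is the grip. Origin: centre of the underside, z up. All seven are alike. Starts loose, standing on the bench.
- drum: Grey open round drum, 148 mm outside and 140 mm inside diameter, 40 mm high, floor 5 mm thick, plain inside, without marks or compartments. It stands loose in a 7 mm high round lip on the tray, its underside 20 mm above the bench; a bottle in it has its underside at 25 mm and its cap's top at 114 mm. Origin: centre of the underside, z up; its own turn means nothing.
- drum_floor (a point): Centre of the upper face of the drum's floor, z up. Seven bottles just fit, as a hexagon about a middle one (centres about 46.5 mm apart, 2.5 mm play between neighbours). At the start four stand within 2 mm of the outer places: counting these round as 0 to 5, in 1, 3, 4 and 5; 0, 2 and the middle are empty. The hexagon may lie at any angle: read it from those bottles.
- analyser: Fixed beige bench analyser with a blue-lit bay. Origin: on the bench under the centre of the pulled-out drum, z up. The tray slides home along the analyser's own -y. The housing's front face is 115 mm from the origin on that side; it is 300 mm wide (x), 385 mm deep, 166 mm high; the bay opens 200 mm wide, to 144 mm above the bench. With the tray home the handle stands 70 mm in front of the face.
- tray (a joint): Slide of the beige tray: 0 = pulled out (start), 0.19 m = fully home against a stop. Drags with about 3 N of friction (a few N more when moved fast) and stays where it is left. Pushing it along takes the drum and bottles with it.
- tray_handle (a point): Middle of the top edge of the tray's dark upright handle plate: 70 mm wide along the analyser's x, 12 mm thick along its y (the slide direction), top edge 75 mm and foot 20 mm above the bench. It stands 145 mm from the drum's centre, on the analyser's +y side, free on both faces. Axes as the analyser's; moves with the tray.
- amber_bottle: Brown bottle with a white cap, of the bottles' shape and size (89 mm tall): not for the drum, leave alone. Origin: centre of the underside.
- spare_cap: Loose orange cap, 24 mm in diameter, 18 mm high: leave alone. Origin: underside.
- tape_roll: Red roll of tape lying flat, 60 mm in diameter, 18 mm high: leave alone.
- label_block: White block of labels, 60 x 40 x 22 mm: leave alone.
- beaker: White plastic cup, 64 mm in diameter, 80 mm tall: leave alone.
Things that resemble listed ones, but are neither listed nor needed, are in the scene too. What is shaped like the bottle6 but pink or yellow is not meant.

How it is judged:
By the outcome, as a careful person would: the job done as asked, in the order asked, and still so for the second after the job is handed in, with the robot touching nothing.
It also fails if it takes over 72 s, if anything falls off the work surface, if the arm or the gripper's body presses on something with over 40 N, if the wrist force passes 120 N, or if a joint passes its speed limit or range.

## Robot

A 6-joint arm with a two-finger parallel gripper is mounted at the origin on the work surface. World frame = base frame: x ahead of the robot, y to its left, z up, the work surface at z = 0. Lengths are in m, angles in rad, forces in N, time in s.
With the tool pointing down it reaches from about 0.35 to 0.85 m from the base axis. Payload 8.1 kg.
Tool frame: the origin (TCP) lies at the very end of the fingers, on their centre line; the grasp point (between the pads) lies 19 mm behind it (robot.pinch_z is the z of the grasp point in the tool frame, in m); z points along the fingers, y is the direction in which the jaws open and shut (so a half turn about z gives the same grasp; the last joint's range is limited). The gripper opens to 93 mm and grips with 3 to 60 N. Pads are 15 mm wide; open, the fingers measure 128 mm over their backs; the gripper's body (75 mm by 188 mm) begins 65 mm behind the grasp point.
Start: joints at [-1.425, 0.13, 1.488, -0, 1.523, -0.085], TCP at [0.137, -0.584, 0.219] pointing down, gripper open.
Joint ranges: [-2.96, 2.96], [-0.89, 2.26], [0.02, 2.5], [-1.34, 4.48], [0, 2.73], [-2.66, 2.66]. Speed limits (rad/s): [2.39, 2.39, 2.79, 3.14, 3.14, 3.14].

## Interface

Orientations are given as a rotation vector (axis times angle).
In Python, from plant import robot gives the robot as it stands.
- The arm moves only by the tool drive_tool, never from a script. Its argument "steps" is a list of rows, each an object of numbers: "jaw": the opening, from 0 (shut) to 1 (fully open); "tx", "ty", "tz": the shift along the tool's x, y, z scaled (see below); "turn": the turn about the tool's z scaled (see below). A call has 1 to 12 rows; each row is the pose to reach, as a shift and turn from the pose commanded when the call began, along the tool's axes at that moment, turning the shorter way round; what a row does not reach only later rows make up. The controller multiplies each number of a shift by 0.3 m and each number of a turn by 180 degrees. A row lasts 1/10 s, in which the tool goes at most 50 mm and 8.59 degrees, less where a joint would pass 70% of its speed; a pose out of reach is approached as far as the arm can. A call with a number of a shift or a turn outside -1 to 1 is refused whole. A call with a gripper value outside its range is refused whole. The fingers move at their own pace and stop on an object; "force" is the grip in N (left out, the last holds). Time passes only in rows, so rows that repeat a pose let the fingers close. It gives the time, the measured TCP pose, the force and the opening at its end, in the units of the state.
- robot.read_state(): the state, without advancing time (a new reading comes with each control period).
- robot.read_camera(name): name is "side" or "top" or "wrist"; returns (picture, depth): 384x512x3 uint8, blue, green, red; 384x512 float32, m along the optical axis (not along the pixel's ray), 0 where there is no reading.
- robot.get_calibration(name): a dict with "fx", "fy", "cx", "cy" (pixels), "k1" (the pictures are not rectified: a ray, as slopes to the right and down, at radius r is drawn at 1 + k1 r^2 times it, then the intrinsics apply), "eye" and "attitude" of the camera in the world. Camera axes: x right, y down, z forward; pixel columns grow to the right and rows downward; lengths in m; the calibration is good to about 2 mm. A picture is of the moment at which its call begins: read the wrist's pose just before it. get_calibration takes no time and is no camera call; for the wrist camera it gives the pose at the moment of the call.
- robot.close_job(): hands the job in, once; it reports no verdict.
The state is a dict: "t": time; "q": joint angles; "dq": joint speeds; "joint_torque": joint torques, N m; "tool_pos": TCP position; "orientation": TCP orientation; "force": force on the tool from outside, world axes, zero at the start; "wrist_torque": the same for the moment, N m; "opening": finger opening in m.
Only numpy, scipy, OpenCV 4.12 (cv2) and the standard library are available. Lean on these libraries where they do the work, as an engineer would, in place of code of your own. Each camera call takes 0.05 s, during which the arm holds its last target.

## Working session

There is one attempt and no reset: what is moved stays moved. The work goes in short steps, Python scripts to look and compute and a tool call to move; the robot and the scene stay as the last step left them, time stands still between calls to the robot, and variables do not carry over. Pictures are saved under pics/ and viewed, and the job is handed in when it is done.

Besides the shell and the picture viewer there is one more tool, called after ">>>" as name(argument=value, ...) on one line, values as JSON. drive_tool: Moves the arm, as the interface text tells. Its arguments: {"type":"object","properties":{"steps":{"type":"array"},"force":{"type":"number"}},"required":["steps"]}

```bash
ls; mkdir -p pics
cat > h.py <<'E'
import numpy as np, cv2
from plant import robot
from scipy.spatial.transform import Rotation as R
def shot(name,fn):
    c=robot.get_calibration(name); p,d=robot.read_camera(name); cv2.imwrite('pics/'+fn+'.png',p); np.savez('pics/'+fn+'.npz',p=p,d=d,c=np.array(c,dtype=object)); return p,d,c
def load(fn):
    z=np.load('pics/'+fn+'.npz',allow_pickle=True); return z['p'],z['d'],z['c'].item()
E
python3 - <<'E'
from h import *
for n in ['side','top','wrist']:
    p,d,c=shot(n,n+'1'); print(n,c)
print(robot.read_state())
E
```

```text
pics
side {'fx': 363.3543911368883, 'fy': 363.3543911368883, 'cx': 263.7316620775975, 'cy': 193.58243559363297, 'k1': -0.09855598264932831, 'eye': array([0.12934068, 0.66232318, 0.45459666]), 'attitude': array([-0.87921764,  2.27806723, -1.32070761])}
top {'fx': 436.86274455693416, 'fy': 436.86274455693416, 'cx': 258.2436496519307, 'cy': 198.0865934354627, 'k1': -0.022837359011544454, 'eye': array([0.37393273, 0.21707208, 0.91333169]), 'attitude': array([-2.13979467,  2.12079837, -0.23270812])}
wrist {'fx': 265.583572732306, 'fy': 265.583572732306, 'cx': 252.94081493563345, 'cy': 194.08461248984034, 'k1': 0.009873669470221507, 'eye': array([ 0.21259327, -0.56662886,  0.38292841]), 'attitude': array([ 2.27740967, -1.80363807, -0.26407872])}
{'t': 0.15, 'q': array([-1.42541009e+00,  1.31004961e-01,  1.48904394e+00, -1.30888047e-06,
        1.52299327e+00, -8.54262852e-02]), 'dq': array([-0.00043116, -0.00343672, -0.00370635, -0.00118029, -0.0002928 ,
       -0.00120889]), 'joint_torque': array([ 2.25676495e-04, -5.60476434e+01, -4.92335665e+01,  7.68389180e-02,
        3.05040926e-02, -5.21124571e-05]), 'tool_pos': array([ 0.13720234, -0.5836451 ,  0.21780997]), 'orientation': array([-3.11925585e+00, -3.61588460e-01,  7.02710499e-05]), 'force': array([0.12774436, 0.0230102 , 0.3111188 ]), 'wrist_torque': array([-0.01372833,  0.00838486,  0.008971  ]), 'opening': 0.09285730981019881}
```

View pics/top1.png

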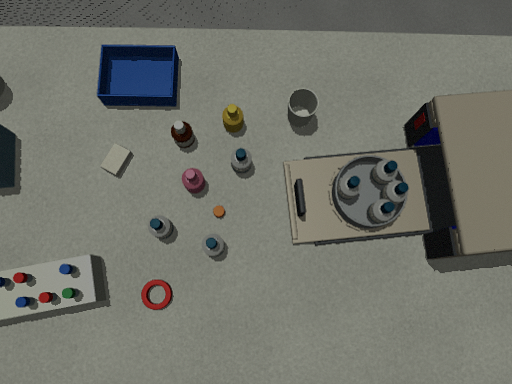

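View pics/side1.png

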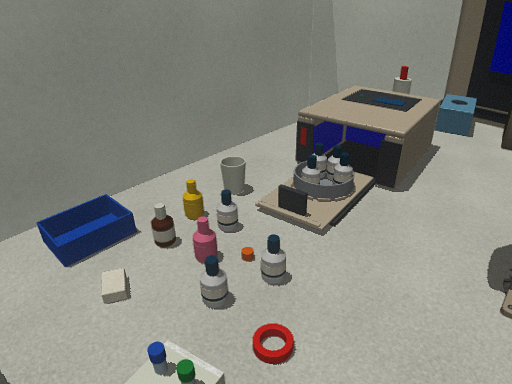

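View pics/wrist1.png

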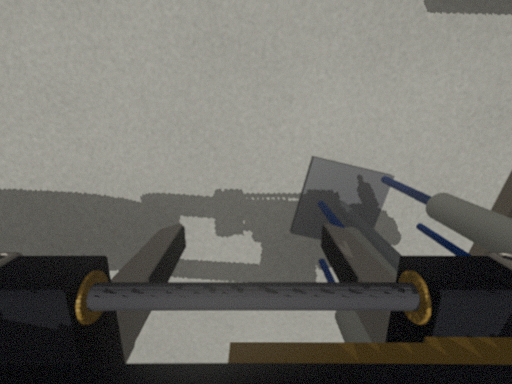

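The top view shows three loose teal-capped bottles near (241,155), (157,225) and (212,243). The drum is at about (370,192), with four bottles in it. The handle is near (300,197). Next I'll measure the caps, drum and handle from two views.

```bash
cat >> h.py <<'E'
def rays(c,uv):
    uv=np.asarray(uv,float).reshape(-1,2)
    x=np.c_[(uv[:,0]-c['cx'])/c['fx'],(uv[:,1]-c['cy'])/c['fy']]; s=x.copy()
    for _ in range(20): s=x/(1+c['k1']*(s**2).sum(1,keepdims=True))
    return R.from_rotvec(c['attitude']).apply(np.c_[s,np.ones(len(s))])
def onplane(c,uv,z):
    r=rays(c,uv); e=c['eye']; return e+r*((z-e[2])/r[:,2])[:,None]
def pix(c,P):
    q=R.from_rotvec(c['attitude']).inv().apply(np.atleast_2d(P)-c['eye']); s=q[:,:2]/q[:,2:]
    s=s*(1+c['k1']*(s**2).sum(1,keepdims=True)); return s*[c['fx'],c['fy']]+[c['cx'],c['cy']]
def cloud(d,c):
    h,w=d.shape; v,u=np.mgrid[:h,:w]; r=rays(c,np.c_[u.ravel(),v.ravel()])
    return (c['eye']+r*d.reshape(-1,1)).reshape(h,w,3)
def tri(c1,u1,c2,u2):
    a=rays(c1,u1)[0];b=rays(c2,u2)[0];a/=np.linalg.norm(a);b/=np.linalg.norm(b)
    s=np.linalg.lstsq(np.c_[a,-b],c2['eye']-c1['eye'],rcond=None)[0]
    p=c1['eye']+a*s[0];q=c2['eye']+b*s[1]; return (p+q)/2,np.linalg.norm(p-q)
def teal(p):
    h=cv2.cvtColor(p,cv2.COLOR_BGR2HSV); m=cv2.inRange(h,(88,90,25),(112,255,200))
    return m
def blobs(m,lo=15):
    n,l,s,ce=cv2.connectedComponentsWithStats(m); return [(ce[i],s[i],l==i) for i in range(1,n) if s[i,4]>=lo]
E
python3 - <<'E'
from h import *
for n in ['top','side']:
    p,d,c=load(n+'1'); P=cloud(d,c)
    for ce,s,m in blobs(teal(p)):
        q=P[m]; q=q[d[m]>0]
        zt=np.percentile(q[:,2],90) if len(q) else -1
        t=q[q[:,2]>zt-.006] if len(q) else q
        print(n,ce.round(1),s[2:5],'ztop',round(zt,4),'topxy',t[:,:2].mean(0).round(4) if len(t) else '')
    h=cv2.cvtColor(p,cv2.COLOR_BGR2HSV)
    for uv in ([[242,155],[352,183],[301,190]] if n=='top' else [[274,245],[291,200]]): print(uv,h[uv[1],uv[0]],P[uv[1],uv[0]].round(3))
E
```

```text
top [138.  75.] [  82   61 4581] ztop 0.0468 topxy [0.8187 0.4588]
top [  6.6 157.1] [ 15  62 598] ztop 0.0539 topxy [0.6325 0.7204]
top [240.2 152.9] [10  9 73] ztop 0.0891 topxy [0.6262 0.2336]
top [391.7 165. ] [11  9 73] ztop 0.1143 topxy [ 0.5984 -0.057 ]
top [354.3 180.5] [10 10 78] ztop 0.1144 topxy [0.5672 0.0164]
top [402.6 187. ] [10 11 76] ztop 0.1146 topxy [ 0.5556 -0.0756]
top [388.7 206.3] [11 10 83] ztop 0.1145 topxy [ 0.5179 -0.0466]
top [154.6 223.2] [10 10 80] ztop 0.0892 topxy [0.4853 0.3941]
top [210.9 242.6] [11 11 82] ztop 0.0893 topxy [0.4497 0.2866]
top [ 65.3 268.7] [ 14  10 111] ztop 0.1034 topxy [0.3982 0.5513]
top [  1.8 281.2] [ 5 10 37] ztop 0.0999 topxy [0.3738 0.667 ]
top [ 22.1 301.5] [ 14  10 121] ztop 0.1028 topxy [0.3383 0.6242]
[242, 155] [ 98 150  75] [0.622 0.23  0.088]
[352, 183] [ 98 183  64] [0.562 0.021 0.114]
[301, 190] [98 19 54] [0.556 0.113 0.072]
side [455.8 114.7] [  42   41 1201] ztop 0.0909 topxy [ 0.4719 -0.8165]
side [389.5 100.9] [ 33   9 158] ztop 0.1656 topxy [ 0.5685 -0.3802]
side [318.5 148.4] [ 9 13 87] ztop 0.1137 topxy [ 0.5961 -0.0541]
side [340.7 154.9] [ 16  21 208] ztop 0.114 topxy [ 0.5331 -0.0575]
side [311.5 161.1] [  9  14 101] ztop 0.1135 topxy [0.5651 0.0198]
side [224.9 195.7] [ 9 15 63] ztop 0.0886 topxy [0.625  0.2356]
side [ 85.6 227.8] [ 100   73 3471] ztop 0.047 topxy [0.8135 0.4645]
side [272.5 239.4] [11 14 81] ztop 0.0889 topxy [0.4486 0.2891]
side [210.7 259.6] [12  9 80] ztop 0.0885 topxy [0.4842 0.3955]
side [207.8 271.6] [ 6  9 16] ztop 0.0721 topxy [0.4854 0.4035]
side [156.1 351.8] [ 19  22 286] ztop 0.1028 topxy [0.3961 0.5526]
[274, 245] [106  55  51] [0.443 0.293 0.079]
[291, 200] [150   6  40] [0.544 0.119 0.049]
```

```bash
cat >> h.py <<'E'
def caps(p,d,c,lo=0.08,hi=0.3,dz=.004):
    P=cloud(d,c); out=[]
    for ce,s,m in blobs(cv2.dilate(teal(p),np.ones((3,3),np.uint8))):
        m&=(d>0); q=P[m]
        if len(q)<20: continue
        zt=np.percentile(q[:,2],90)
        if not lo<zt<hi or s[4]>300: continue
        mm=m&(P[...,2]>zt-dz); v,u=np.nonzero(mm)
        z=np.median(P[mm][:,2]); uv=np.array([u.mean(),v.mean()]); out.append((uv,onplane(c,uv,z)[0],len(u)))
    return out
def hexfit(X):
    # X rows: slots 5,4,3,1 order-agnostic given ids
    from scipy.optimize import least_squares
    ids=X[0]; Q=np.array(X[1])
    f=lambda v:(v[:2]+.0465*np.c_[np.cos(v[2]+ids*np.pi/3),np.sin(v[2]+ids*np.pi/3)]-Q).ravel()
    best=None
    for a in np.arange(0,6.3,.5):
        r=least_squares(f,[*Q.mean(0),a])
        if best is None or r.cost<best.cost: best=r
    v=best.x; al=v[:2]+.0465*np.c_[np.cos(v[2]+np.arange(6)*np.pi/3),np.sin(v[2]+np.arange(6)*np.pi/3)]
    return v,al,best.fun.reshape(-1,2)
E
python3 - <<'E'
from h import *
for n in ['top','side']:
    p,d,c=load(n+'1')
    for uv,P,k in caps(p,d,c): print(n,uv.round(1),P.round(4),k)
p,d,c=load('top1'); P=cloud(d,c)
L=[q for _,q,_ in caps(p,d,c) if .11<q[2]<.118]
L=np.array(L)[:,:2]
# order: 4 caps -> try both
o=[L[np.argmin(np.linalg.norm(L-t,axis=1))] for t in ([.567,.016],[.598,-.057],[.5556,-.0756],[.518,-.047])]
for ids in ([1,3,4,5],):
    v,al,r=hexfit((np.array(ids),o)); print(v,al.round(4),(r*1e3).round(1))
    v,al,r=hexfit((np.array([1,5,4,3]),o)); print(v,al.round(4),(r*1e3).round(1))
# triangulate
ps,ds,cs=load('side1')
for a,b in (([240.2,152.9],[224.9,195.7]),):pass
# handle: points z .068-.08 in region
for n in ['top','side']:
    p,d,c=load(n+'1');P=cloud(d,c)
    m=(P[...,2]>.066)&(P[...,2]<.082)&(P[...,0]>.48)&(P[...,0]<.64)&(P[...,1]>.07)&(P[...,1]<.16)
    q=P[m]; r=cv2.minAreaRect((q[:,:2]*1e3).astype(np.float32)); print(n,'handle',len(q),q.mean(0).round(4),r)
    m=(P[...,2]>.010)&(P[...,2]<.030)&(P[...,0]>.4)&(P[...,0]<.75)&(P[...,1]>-.08)&(P[...,1]<.16)
    q=P[m]; r=cv2.minAreaRect((q[:,:2]*1e3).astype(np.float32)); print('tray',r,np.median(q[:,2]))
    # drum rim
    m=(P[...,2]>.056)&(P[...,2]<.064)&(np.hypot(P[...,0]-.561,P[...,1]+.03)>.067)&(np.hypot(P[...,0]-.561,P[...,1]+.03)<.08)
    q=P[m][:,:2]; A=np.c_[2*q,np.ones(len(q))]; s=np.linalg.lstsq(A,(q**2).sum(1),rcond=None)[0]; print('rim',s[:2],np.sqrt(s[2]+s[:2]@s[:2]),len(q),P[m][:,2].mean())
E
```

```text
top [240.6 153.1] [0.6258 0.233  0.0877] 76
top [391.6 165.2] [ 0.5981 -0.0566  0.113 ] 81
top [354.9 180.7] [0.5668 0.0154 0.1131] 82
top [402.7 187.4] [ 0.5549 -0.0757  0.1128] 78
top [388.6 206.6] [ 0.5175 -0.0467  0.1129] 79
top [154.8 223.4] [0.4849 0.3936 0.0875] 82
top [210.8 242.6] [0.4494 0.2866 0.0879] 82
top [ 64.4 268.5] [0.3984 0.5511 0.1015] 91
top [  0.6 281.6] [0.3734 0.6681 0.0957] 20
top [ 20.7 301.9] [0.338  0.6246 0.1012] 99
side [389.9 100.9] [ 0.5675 -0.3823  0.1642] 229
side [314.9 151. ] [ 0.5789 -0.013   0.113 ] 63
side [341.5 150.7] [ 0.5321 -0.057   0.1135] 67
side [225.3 192. ] [0.6248 0.2358 0.0876] 48
side [273.  238.1] [0.4484 0.2892 0.0883] 78
side [210.8 260. ] [0.4831 0.3961 0.0876] 90
[ 0.56106804 -0.02943145  6.65591479] [[ 6.044e-01 -1.250e-02]
 [ 5.681e-01  1.650e-02]
 [ 5.247e-01 -4.000e-04]
 [ 5.178e-01 -4.640e-02]
 [ 5.541e-01 -7.540e-02]
 [ 5.974e-01 -5.850e-02]] [[  1.3   1.2]
 [-80.3  10.2]
 [ -0.8   0.3]
 [ 79.8 -11.7]]
[ 0.56079706 -0.02939351  6.67945277] [[ 0.6037 -0.0114]
 [ 0.5667  0.0167]
 [ 0.5238 -0.0012]
 [ 0.5179 -0.0473]
 [ 0.5549 -0.0755]
 [ 0.5978 -0.0576]] [[-0.1  1.4]
 [-0.3 -1. ]
 [ 0.   0.2]
 [ 0.4 -0.6]]
top handle 221 [0.5444 0.1136 0.0732] ((544.5117797851562, 112.93482971191406), (68.84133911132812, 12.463338851928711), 6.5084404945373535)
tray ((602.751708984375, 31.943405151367188), (223.7443389892578, 294.3985290527344), 89.96699523925781) 0.019858258366620474
rim [ 0.56066981 -0.03011399] 0.07121468117868306 407 0.05873872980056932
side handle 171 [0.5431 0.117  0.0718] ((544.2928466796875, 115.50035095214844), (69.02234649658203, 14.84294319152832), 3.8524858951568604)
tray ((608.5094604492188, 36.549354553222656), (300.47125244140625, 213.93853759765625), 5.675195693969727) 0.019763372415005587
rim [ 0.56046959 -0.02940339] 0.07163725551158104 187 0.05876370743092435
```

```bash
cat >> h.py <<'E'
def plan(pts,jaw=None,base=None):
    """pts: world TCP targets; prints tool-frame scaled shifts from present measured pose"""
    s=robot.read_state(); r=R.from_rotvec(s['orientation']); M=r.as_matrix()
    y=M[:,1]; a=np.degrees(np.arctan2(y[1],y[0]))
    print('t %.2f tcp'%s['t'],s['tool_pos'].round(4),'jaw %.2f tilt %.2f'%(a,np.degrees(np.arccos(-M[2,2]))),'open %.4f'%s['opening'],'F',s['force'].round(2),'q6 %.2f'%s['q'][5])
    tn=0
    if jaw is not None:
        da=(jaw-a+90)%180-90; tn=-da/180
    for P in pts:
        v=M.T@(np.array(P)-s['tool_pos']); print(P,'->',(v/.3).round(4),'turn %.4f'%tn,'rows %.0f'%np.ceil(max(np.linalg.norm(v)/.05,abs(tn)*180/8.59)))
E
python3 - <<'E'
from h import *
plan([[.35,-.38,.27],[.449,.288,.17]],jaw=-7.3)
E
```

```text
t 0.15 tcp [ 0.1372 -0.5836  0.2178] jaw -76.78 tilt 0.08 open 0.0929 F [0.13 0.02 0.31] q6 -0.09
[0.35, -0.38, 0.27] -> [ 0.8458 -0.4988 -0.1731] turn -0.3860 rows 9
[0.449, 0.288, 0.17] -> [ 1.6764 -2.5904  0.1633] turn -0.3860 rows 19
```

>>> drive_tool(steps=[{"tx": 0.85, "ty": -0.5, "tz": -0.17, "turn": -0.386, "jaw": 0.5}, {"tx": 0.85, "ty": -0.5, "tz": -0.17, "turn": -0.386, "jaw": 0.5}, {"tx": 0.85, "ty": -0.5, "tz": -0.17, "turn": -0.386, "jaw": 0.5}, {"tx": 0.85, "ty": -0.5, "tz": -0.17, "turn": -0.386, "jaw": 0.5}, {"tx": 0.85, "ty": -0.5, "tz": -0.17, "turn": -0.386, "jaw": 0.5}, {"tx": 0.85, "ty": -0.5, "tz": -0.17, "turn": -0.386, "jaw": 0.5}, {"tx": 0.85, "ty": -0.5, "tz": -0.17, "turn": -0.386, "jaw": 0.5}, {"tx": 0.85, "ty": -0.5, "tz": -0.17, "turn": -0.386, "jaw": 0.5}, {"tx": 0.85, "ty": -0.5, "tz": -0.17, "turn": -0.386, "jaw": 0.5}, {"tx": 0.85, "ty": -0.5, "tz": -0.17, "turn": -0.386, "jaw": 0.5}])

```text
t: 1.15
tool_pos: [0.351, -0.3797, 0.2694]
orientation: [-2.362, -2.071, -0.0]
force: [-0.7, -0.3, 0.6]
opening: 0.0464
```

Run:
```python
from h import *
plan([[.42,-.09,.22],[.449,.288,.17]],jaw=-7.3)
```

```text
t 1.15 tcp [ 0.351  -0.3797  0.2694] jaw -7.52 tilt 0.03 open 0.0464 F [-0.75 -0.3   0.63] q6 -0.79
[0.42, -0.09, 0.22] -> [0.9873 0.1015 0.1649] turn -0.0012 rows 7
[0.449, 0.288, 0.17] -> [2.2491 0.0325 0.332 ] turn -0.0012 rows 14
```

>>> drive_tool(steps=[{"tx": 1, "ty": 0.1, "tz": 0.1}, {"tx": 1, "ty": 0.1, "tz": 0.1}, {"tx": 1, "ty": 0.1, "tz": 0.1}, {"tx": 1, "ty": 0.1, "tz": 0.1}, {"tx": 1, "ty": 0.1, "tz": 0.1}, {"tx": 1, "ty": 0.1, "tz": 0.1}, {"tx": 1, "ty": 0.1, "tz": 0.1}])

```text
schema error: expected keys jaw, tx, ty, tz, turn
```

>>> drive_tool(steps=[{"tx": 1, "ty": -0.05, "tz": 0.18}, {"tx": 1, "ty": -0.05, "tz": 0.18}, {"tx": 1, "ty": -0.05, "tz": 0.18}, {"tx": 1, "ty": -0.05, "tz": 0.18}, {"tx": 1, "ty": -0.05, "tz": 0.18}, {"tx": 1, "ty": -0.05, "tz": 0.18}, {"tx": 1, "ty": -0.05, "tz": 0.18}])

```text
schema error: expected keys jaw, tx, ty, tz, turn
```

Run:
```python
from h import *
plan([[.449,.288,.17],[.449,.288,.065]],jaw=-7.3)
```

```text
t 1.15 tcp [ 0.351  -0.3797  0.2694] jaw -7.52 tilt 0.03 open 0.0464 F [-0.75 -0.3   0.63] q6 -0.79
[0.449, 0.288, 0.17] -> [2.2491 0.0325 0.332 ] turn -0.0012 rows 14
[0.449, 0.288, 0.065] -> [2.249  0.0326 0.682 ] turn -0.0012 rows 15
```

>>> drive_tool(steps=[{"tx": 1, "ty": 0.1, "tz": 0.1, "turn": 0, "jaw": 0.5}, {"tx": 1, "ty": 0.1, "tz": 0.1, "turn": 0, "jaw": 0.5}, {"tx": 1, "ty": 0.1, "tz": 0.1, "turn": 0, "jaw": 0.5}, {"tx": 1, "ty": 0.1, "tz": 0.1, "turn": 0, "jaw": 0.5}, {"tx": 1, "ty": 0.1, "tz": 0.1, "turn": 0, "jaw": 0.5}, {"tx": 1, "ty": 0.1, "tz": 0.1, "turn": 0, "jaw": 0.5}, {"tx": 1, "ty": 0.1, "tz": 0.1, "turn": 0, "jaw": 0.5}])

```text
t: 1.85
tool_pos: [0.4193, -0.0813, 0.2389]
orientation: [-2.355, -2.076, -0.002]
force: [-0.0, -0.7, 0.7]
opening: 0.0466
```

>>> drive_tool(steps=[{"tx": 1, "ty": -0.05, "tz": 0.18, "turn": 0, "jaw": 0.5}, {"tx": 1, "ty": -0.05, "tz": 0.18, "turn": 0, "jaw": 0.5}, {"tx": 1, "ty": -0.05, "tz": 0.18, "turn": 0, "jaw": 0.5}, {"tx": 1, "ty": -0.05, "tz": 0.18, "turn": 0, "jaw": 0.5}, {"tx": 1, "ty": -0.05, "tz": 0.18, "turn": 0, "jaw": 0.5}, {"tx": 1, "ty": -0.05, "tz": 0.18, "turn": 0, "jaw": 0.5}, {"tx": 1, "ty": -0.05, "tz": 0.18, "turn": 0, "jaw": 0.5}])

```text
t: 2.55
tool_pos: [0.4415, 0.2168, 0.184]
orientation: [-2.357, -2.074, 0.002]
force: [-0.2, -0.3, -0.4]
opening: 0.0462
```

Run:
```python
from h import *
plan([[.449,.288,.17],[.449,.288,.065]],jaw=-7.3)
```

```text
t 2.55 tcp [0.4415 0.2168 0.184 ] jaw -7.31 tilt 0.14 open 0.0462 F [-0.19 -0.33 -0.38] q6 0.48
[0.449, 0.288, 0.17] -> [ 0.2386 -0.0053  0.0467] turn -0.0001 rows 2
[0.449, 0.288, 0.065] -> [ 0.2384 -0.0045  0.3967] turn -0.0001 rows 3
```

>>> drive_tool(steps=[{"tx": 0.24, "ty": -0.005, "tz": 0.05, "turn": 0, "jaw": 0.5}, {"tx": 0.24, "ty": -0.005, "tz": 0.05, "turn": 0, "jaw": 0.5}, {"tx": 0.24, "ty": -0.005, "tz": 0.05, "turn": 0, "jaw": 0.5}, {"tx": 0.24, "ty": -0.005, "tz": 0.05, "turn": 0, "jaw": 0.5}])

```text
t: 2.95
tool_pos: [0.4503, 0.2839, 0.1703]
orientation: [2.36, 2.073, -0.002]
force: [-0.3, -0.1, -0.3]
opening: 0.0464
```

Run:
```python
from h import *
plan([[.449,.288,.065]],jaw=-7.3)
p,d,c=shot('wrist','wrist2')
P=cloud(d,c)
for ce,s,m in blobs(teal(p)):
    q=P[m];print(ce,s,np.percentile(q[:,2],90))
for uv,P,k in caps(p,d,c,lo=.05): print(uv.round(1),P.round(4),k)
```

```text
t 2.95 tcp [0.4503 0.2839 0.1703] jaw -7.41 tilt 0.08 open 0.0464 F [-0.26 -0.08 -0.27] q6 0.60
[0.449, 0.288, 0.065] -> [ 0.0135 -0.0059  0.351 ] turn -0.0006 rows 3
[277.77287066  72.60252366] [268  62  21  22 317] 0.088904402558933
[250.90217391 191.77173913] [244 188  17  11  92] 0.0892488629147755
[434.         224.53413655] [425 216  19  17 249] 0.08871192392887682
[250.7 192.2] [0.4473 0.2909 0.0881] 146
[399.5 288.4] [0.4912 0.3138 0.2761] 28
[ 96.5 302.2] [0.4131 0.3208 0.2775] 24
[105.7 314.8] [0.4144 0.3167 0.2775] 38
[105.9 332.9] [0.4129 0.3111 0.2777] 31
[110.6 342.4] [0.4132 0.3078 0.2775] 26
[385.2 366.3] [0.4822 0.3023 0.2875] 25
[324.  369.6] [0.468  0.304  0.2883] 24
[ 55.3 371.1] [0.4077 0.3122 0.2889] 23
[483.  372.6] [0.5034 0.2993 0.2886] 45
[ 89.  373.3] [0.4155 0.3111 0.2894] 26
[467.3 373. ] [0.4998 0.2999 0.2888] 23
[345.1 376.8] [0.4723 0.3031 0.2897] 37
[394.7 378. ] [0.483  0.302  0.2901] 25
[ 25.1 379.5] [0.402  0.3123 0.2904] 24
[ 45.  379.7] [0.4064 0.3118 0.2905] 24
```

View pics/wrist2.png

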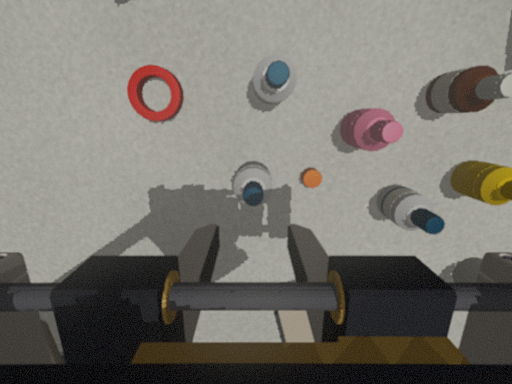

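The wrist view shows the target cap at (251,192), centred between the fingers. All three cameras agree on its position to about 3 mm, and on its top height of 0.088–0.089 m. Next I'll go down and grip it.

>>> drive_tool(steps=[{"tx": 0.017, "ty": -0.005, "tz": 0.15, "turn": 0, "jaw": 0.5}, {"tx": 0.017, "ty": -0.005, "tz": 0.25, "turn": 0, "jaw": 0.5}, {"tx": 0.017, "ty": -0.005, "tz": 0.35, "turn": 0, "jaw": 0.5}, {"tx": 0.017, "ty": -0.005, "tz": 0.35, "turn": 0, "jaw": 0.5}, {"tx": 0.017, "ty": -0.005, "tz": 0.35, "turn": 0, "jaw": 0.1}, {"tx": 0.017, "ty": -0.005, "tz": 0.35, "turn": 0, "jaw": 0.1}, {"tx": 0.017, "ty": -0.005, "tz": 0.35, "turn": 0, "jaw": 0.1}, {"tx": 0.017, "ty": -0.005, "tz": 0.35, "turn": 0, "jaw": 0.1}, {"tx": 0.017, "ty": -0.005, "tz": 0.35, "turn": 0, "jaw": 0.1}, {"tx": 0.017, "ty": -0.005, "tz": 0.35, "turn": 0, "jaw": 0.1}], force=20)

```text
t: 4.0
tool_pos: [0.4504, 0.2909, 0.0673]
orientation: [2.357, 2.075, 0.005]
force: [0.1, -0.6, 6.9]
opening: 0.0195
```

Run:
```python
from h import *
plan([[.5608,-.0294,.23],[.4491,.289,.2]],jaw=-7.3)
```

```text
t 4.00 tcp [0.4504 0.2909 0.0673] jaw -7.29 tilt 0.18 open 0.0195 F [ 0.08 -0.64  6.91] q6 0.61
[0.5608, -0.0294, 0.23] -> [-1.0116  0.502  -0.5424] turn 0.0001 rows 8
[0.4491, 0.289, 0.2] -> [-0.0063 -0.0023 -0.4422] turn 0.0001 rows 3
```

>>> drive_tool(steps=[{"tx": 0, "ty": 0, "tz": -0.15, "turn": 0, "jaw": 0.1}, {"tx": 0, "ty": 0, "tz": -0.3, "turn": 0, "jaw": 0.1}, {"tx": -0.1, "ty": 0.05, "tz": -0.48, "turn": 0, "jaw": 0.1}, {"tx": -1, "ty": 0.5, "tz": -0.54, "turn": 0, "jaw": 0.1}, {"tx": -1, "ty": 0.5, "tz": -0.54, "turn": 0, "jaw": 0.1}, {"tx": -1, "ty": 0.5, "tz": -0.54, "turn": 0, "jaw": 0.1}, {"tx": -1, "ty": 0.5, "tz": -0.54, "turn": 0, "jaw": 0.1}, {"tx": -1, "ty": 0.5, "tz": -0.54, "turn": 0, "jaw": 0.1}, {"tx": -1, "ty": 0.5, "tz": -0.54, "turn": 0, "jaw": 0.1}, {"tx": -1, "ty": 0.5, "tz": -0.54, "turn": 0, "jaw": 0.1}, {"tx": -1, "ty": 0.5, "tz": -0.54, "turn": 0, "jaw": 0.1}, {"tx": -1, "ty": 0.5, "tz": -0.54, "turn": 0, "jaw": 0.1}])

```text
t: 5.2
tool_pos: [0.5593, -0.0253, 0.2273]
orientation: [-2.357, -2.075, 0.0]
force: [-0.7, 0.9, -0.7]
opening: 0.0196
```

Run:
```python
from h import *
plan([[.5608,-.0294,.23],[.5608,-.0294,.15]],jaw=-7.3)
for n in ['top','side','wrist']:
    p,d,c=shot(n,n+'3')
    for uv,P,k in caps(p,d,c):
        if abs(P[0]-.56)<.12 and abs(P[1]+.03)<.12:print(n,uv.round(1),P.round(4),k)
a=cv2.hconcat([cv2.imread('pics/side3.png')[60:260,200:456],cv2.imread('pics/wrist3.png')[60:260,100:460]])
cv2.imwrite('pics/c3.png',a)
```

```text
t 5.20 tcp [ 0.5593 -0.0253  0.2273] jaw -7.29 tilt 0.07 open 0.0196 F [-0.73  0.85 -0.67] q6 -0.01
[0.5608, -0.0294, 0.23] -> [-0.0129  0.0065 -0.0091] turn 0.0000 rows 1
[0.5608, -0.0294, 0.15] -> [-0.0131  0.0068  0.2576] turn 0.0000 rows 2
top [354.8 180.8] [0.5667 0.0155 0.1127] 84
side [328.4  95.6] [ 0.5588 -0.0215  0.2486] 21
side [328.2 126.1] [ 0.5479 -0.0134  0.1827] 42
side [314.9 150.9] [ 0.579  -0.0134  0.1132] 62
side [341.2 150.4] [ 0.5336 -0.0584  0.1136] 64
wrist [256.4 153.3] [0.5661 0.0149 0.1132] 261
wrist [219.6 214.5] [ 0.5168 -0.0479  0.1132] 187
```

View pics/top3.png

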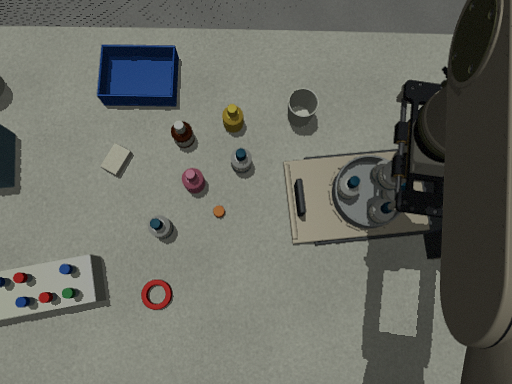

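View pics/side3.png

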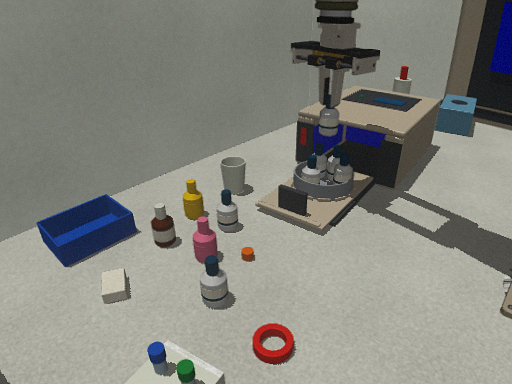

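View pics/wrist3.png

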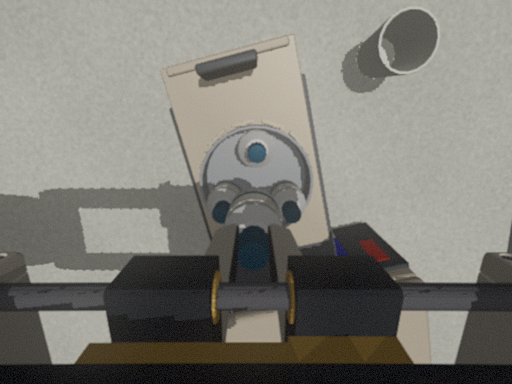

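The wrist view shows the bottle held upright over the middle. Its measurements of the two visible drum caps, at (256,153) and (220,214), match the top camera to about 1 mm. Next I'll measure where the held bottle's body really sits relative to the TCP.

```bash
cat >> h.py <<'E'
def held(fn,tcp,zb,verbose=True):
    """fit circle r=22mm to visible body of the held bottle, per camera; zb bottle bottom"""
    from scipy.optimize import least_squares
    p,d,c=load(fn);P=cloud(d,c)
    m=(d>0)&(P[...,2]>zb+.008)&(P[...,2]<zb+.049)&(np.hypot(P[...,0]-tcp[0],P[...,1]-tcp[1])<.032)
    q=P[m]
    if len(q)<30: print(fn,'few',len(q));return
    r=least_squares(lambda v:np.hypot(q[:,0]-v[0],q[:,1]-v[1])-.022,tcp[:2],loss='soft_l1',f_scale=.001)
    print(fn,'held',r.x.round(4),'minus tcp mm',((r.x-tcp[:2])*1e3).round(1),'n',len(q),'rms %.4f'%np.sqrt((r.fun**2).mean()),'z',q[:,2].min().round(4),q[:,2].max().round(4))
E
python3 - <<'E'
from h import *
t=np.array([.5593,-.0253,.2273])
for n in ['side3','wrist3','top3']: held(n,t,.16)
p,d,c=load('wrist3');P=cloud(d,c);h=cv2.cvtColor(p,cv2.COLOR_BGR2HSV)
m=cv2.inRange(h,(88,90,25),(112,255,200))>0
m[:, :235]=0;m[:,275:]=0;m[:225]=0;m[275:]=0
q=P[m];print(len(q),q.mean(0),q.min(0),q.max(0))
m=(d>0)&(P[...,2]>.213)&(P[...,2]<.225)&(np.hypot(P[...,0]-.5593,P[...,1]+.0253)<.04)
q=P[m];print(len(q),q.mean(0))
E
```

```text
side3 held [ 0.5576 -0.0286] minus tcp mm [-1.7 -3.3] n 339 rms 0.0012 z 0.1682 0.2089
wrist3 held [ 0.5569 -0.0293] minus tcp mm [-2.4 -4. ] n 696 rms 0.0003 z 0.1681 0.209
top3 held [ 0.5577 -0.0296] minus tcp mm [-1.6 -4.3] n 200 rms 0.0005 z 0.168 0.2089
842 [ 0.55733601 -0.02656615  0.24642701] [ 0.54734734 -0.18357363  0.01104643] [0.56785051 0.05278389 0.39260462]
776 [ 0.55845273 -0.01669166  0.21749077]
```

Run:
```python
from h import *
plan([[.5624,-.0256,.165],[.5624,-.0256,.157]],jaw=-7.3)
```

```text
t 5.35 tcp [ 0.5593 -0.0245  0.2274] jaw -7.17 tilt 0.04 open 0.0196 F [-0.85  0.66 -0.09] q6 -0.01
[0.5624, -0.0256, 0.165] -> [-0.0024  0.0107  0.2081] turn 0.0007 rows 2
[0.5624, -0.0256, 0.157] -> [-0.0024  0.0107  0.2348] turn 0.0007 rows 2
```

>>> drive_tool(steps=[{"tx": -0.002, "ty": 0.011, "tz": 0.1, "turn": 0, "jaw": 0.1}, {"tx": -0.002, "ty": 0.011, "tz": 0.2, "turn": 0, "jaw": 0.1}, {"tx": -0.002, "ty": 0.011, "tz": 0.23, "turn": 0, "jaw": 0.1}, {"tx": -0.002, "ty": 0.011, "tz": 0.23, "turn": 0, "jaw": 0.1}, {"tx": -0.002, "ty": 0.011, "tz": 0.23, "turn": 0, "jaw": 0.1}])

```text
t: 5.85
tool_pos: [0.5635, -0.0268, 0.1599]
orientation: [2.357, 2.076, 0.001]
force: [-0.1, 0.2, -0.4]
opening: 0.0194
```

```bash
cat >> h.py <<'E'
def look(tag,off=.0673,cams=('top','wrist')):
    t=robot.read_state()['tool_pos']; zb=t[2]-off; print('tcp',t.round(4),'bottom',zb.round(4))
    for n in cams:
        p,d,c=shot(n,n+tag); held(n+tag,t,zb)
        P=cloud(d,c)
        for uv,Q,k in caps(p,d,c,.1,.125):
            if np.hypot(Q[0]-.56,Q[1]+.03)<.08: print('  ',n,'cap',uv.round(0),Q.round(4),k)
E
python3 - <<'E'
from h import *
look('4',cams=('top','wrist','side'))
plan([[.5624,-.0256,.0923]],jaw=-7.3)
E
```

```text
tcp [ 0.5635 -0.0268  0.1599] bottom 0.0926
top4 held [ 0.5621 -0.0312] minus tcp mm [-1.4 -4.4] n 157 rms 0.0006 z 0.1019 0.1414
   top cap [355. 181.] [0.5666 0.0154 0.1127] 84
wrist4 held [ 0.5617 -0.0318] minus tcp mm [-1.8 -5. ] n 686 rms 0.0009 z 0.1007 0.1416
   wrist cap [299. 238.] [ 0.5997 -0.057   0.1131] 192
side4 held [ 0.5632 -0.0311] minus tcp mm [-0.2 -4.4] n 303 rms 0.0012 z 0.1007 0.1416
t 6.00 tcp [ 0.5641 -0.0273  0.1606] jaw -7.28 tilt 0.17 open 0.0195 F [-0.17 -0.17 -0.47] q6 -0.01
[0.5624, -0.0256, 0.0923] -> [ 0.0048 -0.007   0.2278] turn 0.0001 rows 2
```

View pics/wrist4.png

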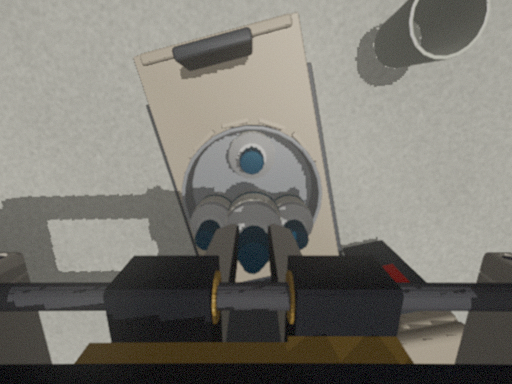

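>>> drive_tool(steps=[{"tx": 0.006, "ty": -0.003, "tz": 0.0, "turn": 0, "jaw": 0.1}, {"tx": 0.006, "ty": -0.003, "tz": 0.06, "turn": 0, "jaw": 0.1}, {"tx": 0.006, "ty": -0.003, "tz": 0.1, "turn": 0, "jaw": 0.1}, {"tx": 0.006, "ty": -0.003, "tz": 0.14, "turn": 0, "jaw": 0.1}, {"tx": 0.006, "ty": -0.003, "tz": 0.18, "turn": 0, "jaw": 0.1}, {"tx": 0.006, "ty": -0.003, "tz": 0.21, "turn": 0, "jaw": 0.1}, {"tx": 0.006, "ty": -0.003, "tz": 0.21, "turn": 0, "jaw": 0.1}])

```text
t: 6.7
tool_pos: [0.561, -0.0253, 0.0937]
orientation: [-2.357, -2.074, 0.003]
force: [-0.6, -0.1, -0.3]
opening: 0.0197
```

Run:
```python
from h import *
look('5',cams=('top','wrist','side'))
plan([[.5624,-.0256,.0923]],jaw=-7.3)
```

```text
tcp [ 0.561  -0.0253  0.0937] bottom 0.0264
top5 held [ 0.5593 -0.0297] minus tcp mm [-1.7 -4.4] n 110 rms 0.0019 z 0.0351 0.0754
   top cap [355. 181.] [0.5668 0.0154 0.1129] 84
wrist5 held [ 0.5594 -0.0303] minus tcp mm [-1.6 -5.1] n 528 rms 0.0040 z 0.0349 0.0752
side5 held [ 0.5608 -0.0297] minus tcp mm [-0.2 -4.5] n 206 rms 0.0022 z 0.0348 0.0753
   side cap [341. 151.] [ 0.5325 -0.0552  0.1139] 68
   side cap [324. 150.] [ 0.5609 -0.0232  0.117 ] 28
   side cap [312. 157.] [0.5647 0.0195 0.1131] 33
t 6.85 tcp [ 0.5627 -0.0254  0.0961] jaw -7.29 tilt 0.03 open 0.0193 F [ 0.5  -0.61 -1.11] q6 -0.01
[0.5624, -0.0256, 0.0923] -> [-0.0007 -0.0008  0.0126] turn 0.0000 rows 1
```

View pics/wrist5.png

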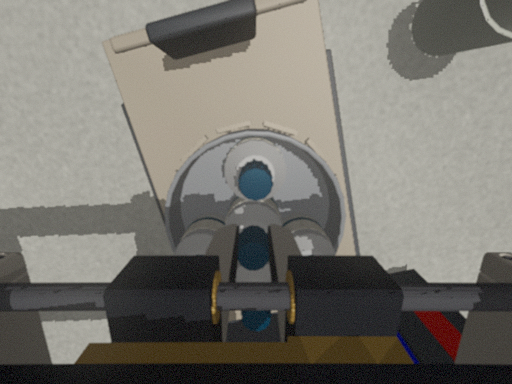

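The wrist view shows the bottle between its neighbours without contact, with bottle 1 still at (256,180). The last few millimetres go down now, then I release.

>>> drive_tool(steps=[{"tx": 0, "ty": 0, "tz": 0.005, "turn": 0, "jaw": 0.1}, {"tx": 0, "ty": 0, "tz": 0.01, "turn": 0, "jaw": 0.1}, {"tx": 0, "ty": 0, "tz": 0.01, "turn": 0, "jaw": 0.1}])

```text
t: 7.15
tool_pos: [0.5624, -0.0254, 0.0927]
orientation: [2.358, 2.076, 0.0]
force: [-0.2, -0.5, -1.2]
opening: 0.0197
```

>>> drive_tool(steps=[{"tx": 0, "ty": 0, "tz": 0.004, "turn": 0, "jaw": 0.1}, {"tx": 0, "ty": 0, "tz": 0.007, "turn": 0, "jaw": 0.1}, {"tx": 0, "ty": 0, "tz": 0.007, "turn": 0, "jaw": 0.1}])

```text
t: 7.45
tool_pos: [0.563, -0.0255, 0.0922]
orientation: [2.357, 2.075, 0.001]
force: [-3.4, 0.2, 9.9]
opening: 0.0197
```

Contact: about 10 N upward, so the bottle is on the floor. Opening the jaws and rising.

>>> drive_tool(steps=[{"tx": 0, "ty": 0, "tz": -0.004, "turn": 0, "jaw": 0.3}, {"tx": 0, "ty": 0, "tz": -0.004, "turn": 0, "jaw": 0.3}, {"tx": 0, "ty": 0, "tz": -0.004, "turn": 0, "jaw": 0.3}, {"tx": 0, "ty": 0, "tz": -0.05, "turn": 0, "jaw": 0.3}, {"tx": 0, "ty": 0, "tz": -0.15, "turn": 0, "jaw": 0.3}, {"tx": 0, "ty": 0, "tz": -0.3, "turn": 0, "jaw": 0.3}, {"tx": 0.15, "ty": 0, "tz": -0.3, "turn": 0, "jaw": 0.5}, {"tx": 0.3, "ty": 0, "tz": -0.3, "turn": 0, "jaw": 0.5}, {"tx": 0.45, "ty": 0, "tz": -0.3, "turn": 0, "jaw": 0.5}, {"tx": 0.6, "ty": 0, "tz": -0.3, "turn": 0, "jaw": 0.5}, {"tx": 0.7, "ty": 0, "tz": -0.3, "turn": 0, "jaw": 0.5}, {"tx": 0.7, "ty": 0, "tz": -0.3, "turn": 0, "jaw": 0.5}])

```text
t: 8.65
tool_pos: [0.5889, 0.1869, 0.1814]
orientation: [-2.354, -2.08, -0.002]
force: [0.1, -0.6, 0.4]
opening: 0.0463
```

Run:
```python
from h import *
p,d,c=shot('top','top6')
for uv,P,k in caps(p,d,c): print(uv.round(1),P.round(4),k)
# wrist-tcp bias: top caps true offset: add (+1.5,+4.4)? held minus tcp
plan([[.626,.235,.18],[.626,.235,.068]],jaw=-7.3)
```

```text
[354.7 180.8] [0.5665 0.0157 0.1128] 86
[154.9 223.5] [0.4847 0.3935 0.0873] 83
[ 64.3 268.4] [0.3985 0.5513 0.1016] 90
[  0.6 281.2] [0.3743 0.667  0.0977] 17
[ 20.7 302. ] [0.3379 0.6246 0.1015] 99
t 8.70 tcp [0.5889 0.1848 0.1812] jaw -7.12 tilt 0.02 open 0.0467 F [-0.17 -0.26 -0.89] q6 0.35
[0.626, 0.235, 0.18] -> [0.1815 0.102  0.0042] turn 0.0010 rows 2
[0.626, 0.235, 0.068] -> [0.1815 0.1018 0.3775] turn 0.0010 rows 3
```

View pics/top6.png

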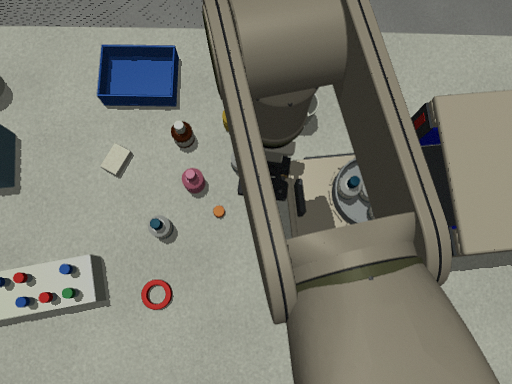

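>>> drive_tool(steps=[{"tx": 0.1, "ty": 0.05, "tz": 0.0, "turn": 0, "jaw": 0.5}, {"tx": 0.18, "ty": 0.102, "tz": 0.0, "turn": 0, "jaw": 0.5}, {"tx": 0.18, "ty": 0.102, "tz": 0.0, "turn": 0, "jaw": 0.5}, {"tx": 0.18, "ty": 0.102, "tz": 0.0, "turn": 0, "jaw": 0.5}])

```text
t: 9.1
tool_pos: [0.6263, 0.2314, 0.1805]
orientation: [2.359, 2.075, -0.002]
force: [0.1, 0.2, 0.3]
opening: 0.0466
```

Run:
```python
from h import *
p,d,c=shot('wrist','wrist7')
for uv,P,k in caps(p,d,c,.07,.12): print(uv.round(1),P.round(4),k)
p,d,c=shot('side','side7')
for uv,P,k in caps(p,d,c,.07,.12): print(uv.round(1),P.round(4),k)
plan([[.626,.234,.068]],jaw=-7.3)
```

```text
[252.6 190.2] [0.6249 0.2374 0.0881] 128
[341.6 150.8] [ 0.5318 -0.0573  0.1133] 66
[225.3 192.2] [0.6239 0.2365 0.0877] 45
[210.9 260.1] [0.4828 0.3962 0.0877] 90
t 9.20 tcp [0.626  0.2311 0.1808] jaw -7.36 tilt 0.03 open 0.0461 F [-0.2  -0.24  0.58] q6 0.41
[0.626, 0.234, 0.068] -> [ 0.0098 -0.0013  0.376 ] turn -0.0003 rows 3
```

View pics/wrist7.png

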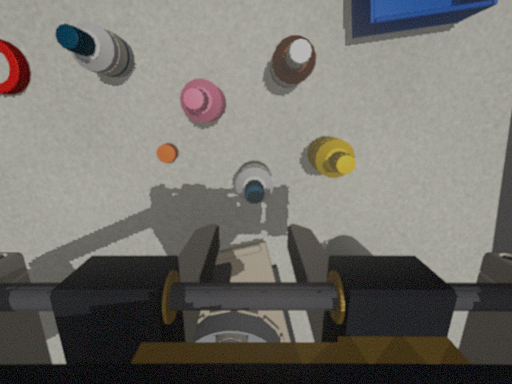

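View pics/side7.png

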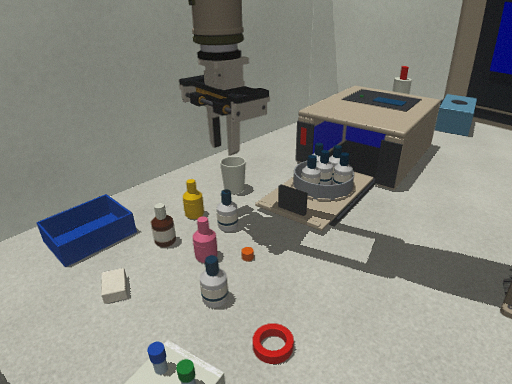

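The side view shows five bottles standing upright in the drum. In the wrist view the next cap is at (253,190), centred between the jaws.

>>> drive_tool(steps=[{"tx": 0.007, "ty": -0.002, "tz": 0.15, "turn": 0, "jaw": 0.5}, {"tx": 0.007, "ty": -0.002, "tz": 0.28, "turn": 0, "jaw": 0.5}, {"tx": 0.007, "ty": -0.002, "tz": 0.37, "turn": 0, "jaw": 0.5}, {"tx": 0.007, "ty": -0.002, "tz": 0.37, "turn": 0, "jaw": 0.5}, {"tx": 0.007, "ty": -0.002, "tz": 0.37, "turn": 0, "jaw": 0.1}, {"tx": 0.007, "ty": -0.002, "tz": 0.37, "turn": 0, "jaw": 0.1}, {"tx": 0.007, "ty": -0.002, "tz": 0.37, "turn": 0, "jaw": 0.1}, {"tx": 0.007, "ty": -0.002, "tz": 0.37, "turn": 0, "jaw": 0.1}, {"tx": 0.007, "ty": -0.002, "tz": 0.37, "turn": 0, "jaw": 0.1}, {"tx": 0.007, "ty": -0.002, "tz": 0.37, "turn": 0, "jaw": 0.1}], force=20)

```text
t: 10.2
tool_pos: [0.6273, 0.2352, 0.0717]
orientation: [2.357, 2.075, 0.005]
force: [1.3, -0.3, 6.7]
opening: 0.0193
```

Run:
```python
from h import *
plan([[.6045,-.010,.23],[.627,.234,.23]],jaw=-7.3)
```

```text
t 10.20 tcp [0.6273 0.2352 0.0717] jaw -7.29 tilt 0.20 open 0.0193 F [ 1.29 -0.31  6.7 ] q6 0.41
[0.6045, -0.01, 0.23] -> [-0.8196  0.03   -0.5288] turn 0.0000 rows 6
[0.627, 0.234, 0.23] -> [-0.0033  0.0011 -0.5278] turn 0.0000 rows 4
```

>>> drive_tool(steps=[{"tx": 0, "ty": 0, "tz": -0.15, "turn": 0, "jaw": 0.1}, {"tx": 0, "ty": 0, "tz": -0.3, "turn": 0, "jaw": 0.1}, {"tx": -0.1, "ty": 0.01, "tz": -0.45, "turn": 0, "jaw": 0.1}, {"tx": -0.25, "ty": 0.02, "tz": -0.52, "turn": 0, "jaw": 0.1}, {"tx": -0.4, "ty": 0.03, "tz": -0.52, "turn": 0, "jaw": 0.1}, {"tx": -0.56, "ty": 0.03, "tz": -0.52, "turn": 0, "jaw": 0.1}, {"tx": -0.7, "ty": 0.03, "tz": -0.5, "turn": 0, "jaw": 0.1}, {"tx": -0.816, "ty": 0.032, "tz": -0.4, "turn": 0, "jaw": 0.1}, {"tx": -0.816, "ty": 0.032, "tz": -0.31, "turn": 0, "jaw": 0.1}, {"tx": -0.816, "ty": 0.032, "tz": -0.31, "turn": 0, "jaw": 0.1}, {"tx": -0.816, "ty": 0.032, "tz": -0.31, "turn": 0, "jaw": 0.1}])

```text
t: 11.3
tool_pos: [0.6039, -0.0089, 0.1626]
orientation: [-2.357, -2.075, 0.001]
force: [0.2, 0.4, -0.1]
opening: 0.0193
```

Run:
```python
from h import *
look('8',off=.071,cams=('top','wrist','side'))
plan([[.6052,-.0092,.097]],jaw=-7.3)
```

```text
tcp [ 0.6039 -0.0089  0.1626] bottom 0.0916
top8 held [ 0.6029 -0.011 ] minus tcp mm [-1.  -2.1] n 159 rms 0.0007 z 0.0998 0.1405
   top cap [355. 181.] [0.5668 0.0156 0.1129] 84
   top cap [389. 207.] [ 0.5176 -0.0467  0.113 ] 75
wrist8 held [ 0.6029 -0.0112] minus tcp mm [-1.1 -2.3] n 628 rms 0.0003 z 0.0996 0.1406
   wrist cap [166. 253.] [ 0.5195 -0.0406  0.1123] 59
side8 held [ 0.6051 -0.0102] minus tcp mm [ 1.1 -1.3] n 282 rms 0.0012 z 0.0998 0.1406
   side cap [342. 151.] [ 0.5317 -0.0567  0.1137] 66
t 11.45 tcp [ 0.6056 -0.0085  0.1648] jaw -7.22 tilt 0.18 open 0.0196 F [ 0.18 -0.17 -0.33] q6 0.03
[0.6052, -0.0092, 0.097] -> [-0.0026 -0.0016  0.2259] turn 0.0004 rows 2
```

View pics/wrist8.png

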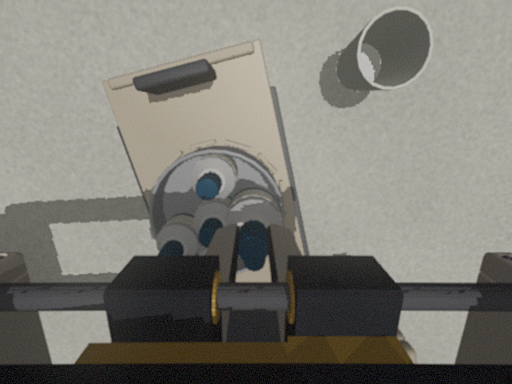

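View pics/top8.png

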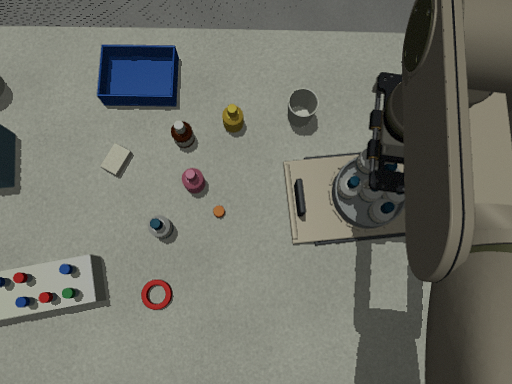

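Wrist and top agree on the held bottle at (0.6029,−0.011). The target is (0.6037,−0.0113), so this needs a small correction before going down.

>>> drive_tool(steps=[{"tx": 0, "ty": 0.003, "tz": 0.03, "turn": 0, "jaw": 0.1}, {"tx": 0, "ty": 0.003, "tz": 0.07, "turn": 0, "jaw": 0.1}, {"tx": 0, "ty": 0.003, "tz": 0.11, "turn": 0, "jaw": 0.1}, {"tx": 0, "ty": 0.003, "tz": 0.15, "turn": 0, "jaw": 0.1}, {"tx": 0, "ty": 0.003, "tz": 0.18, "turn": 0, "jaw": 0.1}, {"tx": 0, "ty": 0.003, "tz": 0.208, "turn": 0, "jaw": 0.1}, {"tx": 0, "ty": 0.003, "tz": 0.208, "turn": 0, "jaw": 0.1}])

```text
t: 12.15
tool_pos: [0.604, -0.0093, 0.0981]
orientation: [-2.357, -2.074, 0.003]
force: [-0.6, 1.0, -1.0]
opening: 0.0194
```

Run:
```python
from h import *
look('9',off=.071,cams=('wrist','top'))
plan([[.6052,-.0092,.096]],jaw=-7.3)
```

```text
tcp [ 0.604  -0.0093  0.0981] bottom 0.0271
wrist9 held [ 0.6038 -0.011 ] minus tcp mm [-0.3 -1.6] n 1214 rms 0.0046 z 0.0351 0.0761
top9 held [ 0.6053 -0.0107] minus tcp mm [ 1.3 -1.3] n 105 rms 0.0039 z 0.0361 0.076
   top cap [355. 181.] [0.5666 0.015  0.113 ] 84
t 12.25 tcp [ 0.6049 -0.0094  0.0999] jaw -7.30 tilt 0.05 open 0.0195 F [-2.   -0.01 -1.01] q6 0.03
[0.6052, -0.0092, 0.096] -> [0.0009 0.0008 0.0129] turn 0.0000 rows 1
```

View pics/wrist9.png

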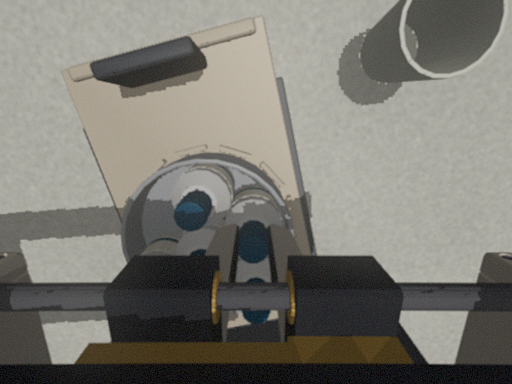

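The bottle has slipped in with little side force; bottle 1's cap is at (192,211) and upright. Next I'll lower it to contact.

>>> drive_tool(steps=[{"tx": 0, "ty": 0, "tz": 0.006, "turn": 0, "jaw": 0.1}, {"tx": 0, "ty": 0, "tz": 0.012, "turn": 0, "jaw": 0.1}, {"tx": 0, "ty": 0, "tz": 0.012, "turn": 0, "jaw": 0.1}])

```text
t: 12.55
tool_pos: [0.6053, -0.0096, 0.0968]
orientation: [2.358, 2.075, -0.0]
force: [-2.6, -1.2, 1.7]
opening: 0.0194
```

>>> drive_tool(steps=[{"tx": 0, "ty": 0, "tz": 0.003, "turn": 0, "jaw": 0.1}, {"tx": 0, "ty": 0, "tz": 0.003, "turn": 0, "jaw": 0.1}])

```text
t: 12.75
tool_pos: [0.6055, -0.0098, 0.0967]
orientation: [2.358, 2.075, 0.0]
force: [-3.3, -1.8, 6.2]
opening: 0.0191
```

>>> drive_tool(steps=[{"tx": 0, "ty": 0, "tz": -0.003, "turn": 0, "jaw": 0.3}, {"tx": 0, "ty": 0, "tz": -0.003, "turn": 0, "jaw": 0.3}, {"tx": 0, "ty": 0, "tz": -0.003, "turn": 0, "jaw": 0.3}, {"tx": 0, "ty": 0, "tz": -0.05, "turn": 0, "jaw": 0.3}, {"tx": 0, "ty": 0, "tz": -0.15, "turn": 0, "jaw": 0.3}, {"tx": 0, "ty": 0, "tz": -0.3, "turn": 0, "jaw": 0.3}, {"tx": 0.15, "ty": -0.05, "tz": -0.3, "turn": 0, "jaw": 0.5}, {"tx": 0.3, "ty": -0.15, "tz": -0.3, "turn": 0, "jaw": 0.5}, {"tx": 0.45, "ty": -0.25, "tz": -0.3, "turn": 0, "jaw": 0.5}, {"tx": 0.6, "ty": -0.35, "tz": -0.3, "turn": 0, "jaw": 0.5}, {"tx": 0.75, "ty": -0.45, "tz": -0.3, "turn": 0, "jaw": 0.5}, {"tx": 0.9, "ty": -0.5, "tz": -0.3, "turn": 0, "jaw": 0.5}])

```text
t: 13.95
tool_pos: [0.493, 0.2663, 0.1872]
orientation: [2.358, 2.075, 0.002]
force: [0.1, 0.4, 0.0]
opening: 0.0468
```

Run:
```python
from h import *
plan([[.4855,.394,.18]],jaw=-7.3)
```

```text
t 13.95 tcp [0.493  0.2663 0.1872] jaw -7.30 tilt 0.09 open 0.0468 F [0.09 0.41 0.01] q6 0.53
[0.4855, 0.394, 0.18] -> [ 0.4191 -0.0789  0.0243] turn -0.0000 rows 3
```

>>> drive_tool(steps=[{"tx": 0.15, "ty": -0.03, "tz": 0.02, "turn": 0, "jaw": 0.5}, {"tx": 0.3, "ty": -0.06, "tz": 0.02, "turn": 0, "jaw": 0.5}, {"tx": 0.418, "ty": -0.079, "tz": 0.02, "turn": 0, "jaw": 0.5}, {"tx": 0.418, "ty": -0.079, "tz": 0.02, "turn": 0, "jaw": 0.5}, {"tx": 0.418, "ty": -0.079, "tz": 0.02, "turn": 0, "jaw": 0.5}])

```text
t: 14.45
tool_pos: [0.4864, 0.3927, 0.1802]
orientation: [2.356, 2.078, 0.0]
force: [0.4, 0.8, 0.4]
opening: 0.0464
```

Run:
```python
from h import *
for n in ('wrist','top','side'):
    p,d,c=shot(n,n+'10')
    for uv,P,k in caps(p,d,c,.07,.12): print(n,uv.round(1),P.round(4),k)
plan([[.4855,.394,.070]],jaw=-7.3)
```

```text
wrist [250.5 191.1] [0.4829 0.3982 0.0882] 130
top [368.4 162.5] [ 0.6031 -0.0122  0.1125] 81
top [391.6 165.3] [ 0.5981 -0.0569  0.1124] 82
top [354.8 180.7] [0.5668 0.0154 0.1128] 84
top [378.4 184. ] [ 0.561  -0.0296  0.1127] 79
top [402.7 187.4] [ 0.555  -0.0757  0.1129] 80
top [388.7 206.6] [ 0.5174 -0.0468  0.1133] 79
side [341.4 150.6] [ 0.5324 -0.0574  0.1136] 63
side [210.6 260.5] [0.4826 0.3969 0.0875] 80
t 14.60 tcp [0.487  0.391  0.1801] jaw -7.36 tilt 0.02 open 0.0465 F [ 0.14  0.91 -0.23] q6 0.72
[0.4855, 0.394, 0.07] -> [ 0.0093 -0.0064  0.3671] turn -0.0003 rows 3
```

View pics/top10.png

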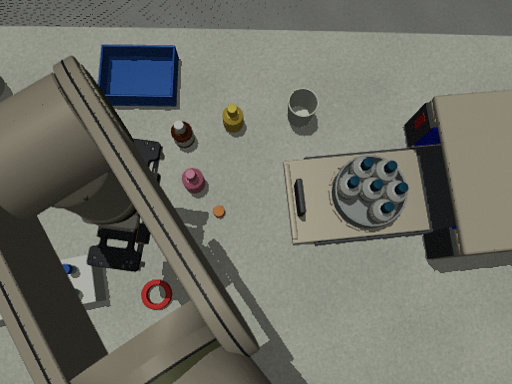

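View pics/wrist10.png

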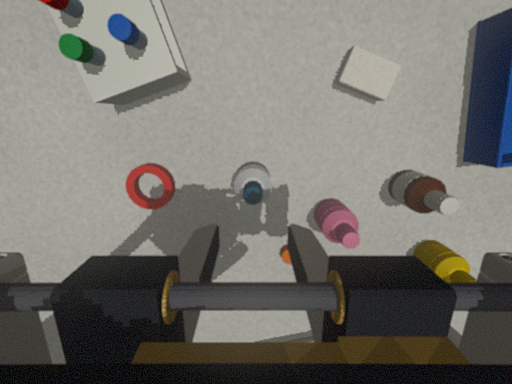

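The top view shows six bottles upright in the drum: the middle at (378,184), slot 0 at (368,163), and slot 2 empty at lower left. The wrist view has the last loose cap centred at (250,191).

>>> drive_tool(steps=[{"tx": 0.005, "ty": -0.006, "tz": 0.15, "turn": 0, "jaw": 0.5}, {"tx": 0.005, "ty": -0.006, "tz": 0.28, "turn": 0, "jaw": 0.5}, {"tx": 0.005, "ty": -0.006, "tz": 0.365, "turn": 0, "jaw": 0.5}, {"tx": 0.005, "ty": -0.006, "tz": 0.365, "turn": 0, "jaw": 0.5}, {"tx": 0.005, "ty": -0.006, "tz": 0.365, "turn": 0, "jaw": 0.1}, {"tx": 0.005, "ty": -0.006, "tz": 0.365, "turn": 0, "jaw": 0.1}, {"tx": 0.005, "ty": -0.006, "tz": 0.365, "turn": 0, "jaw": 0.1}, {"tx": 0.005, "ty": -0.006, "tz": 0.365, "turn": 0, "jaw": 0.1}, {"tx": 0.005, "ty": -0.006, "tz": 0.365, "turn": 0, "jaw": 0.1}, {"tx": 0.005, "ty": -0.006, "tz": 0.365, "turn": 0, "jaw": 0.1}], force=20)

```text
t: 15.6
tool_pos: [0.4861, 0.3944, 0.0721]
orientation: [2.358, 2.075, 0.005]
force: [-0.8, -0.1, 6.7]
opening: 0.0194
```

>>> drive_tool(steps=[{"tx": 0, "ty": 0, "tz": -0.15, "turn": 0, "jaw": 0.1}, {"tx": 0, "ty": 0, "tz": -0.3, "turn": 0, "jaw": 0.1}, {"tx": -0.1, "ty": 0.01, "tz": -0.45, "turn": 0, "jaw": 0.1}, {"tx": -0.25, "ty": 0.02, "tz": -0.5, "turn": 0, "jaw": 0.1}, {"tx": -0.4, "ty": 0.03, "tz": -0.5, "turn": 0, "jaw": 0.1}, {"tx": -0.56, "ty": 0.04, "tz": -0.5, "turn": 0, "jaw": 0.1}, {"tx": -0.72, "ty": 0.06, "tz": -0.5, "turn": 0, "jaw": 0.1}, {"tx": -0.85, "ty": 0.1, "tz": -0.5, "turn": 0, "jaw": 0.1}, {"tx": -1, "ty": 0.15, "tz": -0.5, "turn": 0, "jaw": 0.1}, {"tx": -1, "ty": 0.15, "tz": -0.5, "turn": 0, "jaw": 0.1}])

```text
t: 16.6
tool_pos: [0.4922, 0.0854, 0.2205]
orientation: [2.362, 2.068, -0.001]
force: [-0.3, 0.4, -0.1]
opening: 0.0193
```

Run:
```python
from h import *
plan([[.5245,.0,.23],[.5245,.0,.165]],jaw=-7.3)
p,d,c=load('top10')
L=np.array([q for _,q,_ in caps(p,d,c,.1,.12)])[:,:2]
print(L)
v,al,r=hexfit((np.array([0,5,1,4,3]),L[[0,1,2,4,5]])); print(al.round(4),(r*1e3).round(1),v)
```

```text
t 16.60 tcp [0.4922 0.0854 0.2205] jaw -7.61 tilt 0.13 open 0.0193 F [-0.25  0.38 -0.13] q6 0.20
[0.5245, 0.0, 0.23] -> [-0.2681  0.1444 -0.031 ] turn -0.0017 rows 2
[0.5245, 0.0, 0.165] -> [-0.2677  0.1442  0.1857] turn -0.0017 rows 3
[[ 0.6030806  -0.0121697 ]
 [ 0.59807286 -0.05685089]
 [ 0.56684002  0.01543251]
 [ 0.56099375 -0.02955878]
 [ 0.55497251 -0.07565978]
 [ 0.51744177 -0.04676566]]
[[ 0.6036 -0.0117]
 [ 0.5667  0.0166]
 [ 0.5238 -0.0013]
 [ 0.5178 -0.0474]
 [ 0.5547 -0.0757]
 [ 0.5976 -0.0578]] [[ 0.5  0.5]
 [-0.4 -0.9]
 [-0.2  1.1]
 [-0.3 -0. ]
 [ 0.3 -0.7]] [ 0.56069322 -0.02955447  6.67767818]
```

>>> drive_tool(steps=[{"tx": -0.13, "ty": 0.07, "tz": 0.0, "turn": 0, "jaw": 0.1}, {"tx": -0.26, "ty": 0.14, "tz": 0.02, "turn": 0, "jaw": 0.1}, {"tx": -0.268, "ty": 0.144, "tz": 0.1, "turn": 0, "jaw": 0.1}, {"tx": -0.268, "ty": 0.144, "tz": 0.185, "turn": 0, "jaw": 0.1}, {"tx": -0.268, "ty": 0.144, "tz": 0.185, "turn": 0, "jaw": 0.1}, {"tx": -0.268, "ty": 0.144, "tz": 0.185, "turn": 0, "jaw": 0.1}])

```text
t: 17.2
tool_pos: [0.5238, 0.0059, 0.1647]
orientation: [-2.357, -2.076, 0.001]
force: [0.4, 0.5, -0.0]
opening: 0.0194
```

Run:
```python
from h import *
look('11',off=.071,cams=('top','wrist','side'))
plan([[.5238,-.0003,.097]],jaw=-7.3)
```

```text
tcp [0.5238 0.0059 0.1647] bottom 0.0937
top11 held [0.5225 0.0051] minus tcp mm [-1.3 -0.8] n 140 rms 0.0005 z 0.1023 0.1427
   top cap [355. 181.] [0.567  0.0154 0.1129] 80
wrist11 held [0.5224 0.0046] minus tcp mm [-1.3 -1.3] n 615 rms 0.0003 z 0.1019 0.1427
   wrist cap [339. 253.] [ 0.5978 -0.0501  0.107 ] 50
side11 held [0.5242 0.0054] minus tcp mm [ 0.4 -0.5] n 336 rms 0.0012 z 0.1018 0.1426
   side cap [334. 158.] [ 5.169e-01 -5.000e-04  1.179e-01] 63
t 17.35 tcp [0.5252 0.0057 0.1666] jaw -7.24 tilt 0.16 open 0.0194 F [ 0.05  0.71 -0.61] q6 0.04
[0.5238, -0.0003, 0.097] -> [-0.0204 -0.0027  0.2318] turn 0.0003 rows 2
```

View pics/wrist11.png

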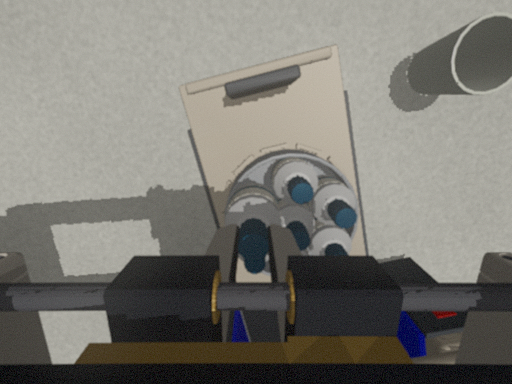

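>>> drive_tool(steps=[{"tx": -0.02, "ty": 0.007, "tz": 0, "turn": 0, "jaw": 0.1}, {"tx": -0.02, "ty": 0.007, "tz": 0, "turn": 0, "jaw": 0.1}, {"tx": -0.02, "ty": 0.007, "tz": 0, "turn": 0, "jaw": 0.1}])

```text
t: 17.65
tool_pos: [0.5258, -0.0012, 0.1652]
orientation: [2.358, 2.075, 0.001]
force: [-0.2, -0.2, -0.8]
opening: 0.0197
```

Run:
```python
from h import *
look('12',off=.071,cams=('top','wrist'))
```

```text
tcp [ 0.5258 -0.0012  0.1652] bottom 0.0942
top12 held [ 0.5246 -0.0019] minus tcp mm [-1.2 -0.7] n 139 rms 0.0004 z 0.1022 0.1431
   top cap [355. 181.] [0.567  0.015  0.1123] 80
wrist12 held [ 0.5235 -0.0024] minus tcp mm [-2.3 -1.2] n 633 rms 0.0003 z 0.1022 0.1431
```

>>> drive_tool(steps=[{"tx": 0.002, "ty": -0.001, "tz": 0.03, "turn": 0, "jaw": 0.1}, {"tx": 0.002, "ty": -0.001, "tz": 0.07, "turn": 0, "jaw": 0.1}, {"tx": 0.002, "ty": -0.001, "tz": 0.11, "turn": 0, "jaw": 0.1}, {"tx": 0.002, "ty": -0.001, "tz": 0.15, "turn": 0, "jaw": 0.1}, {"tx": 0.002, "ty": -0.001, "tz": 0.18, "turn": 0, "jaw": 0.1}, {"tx": 0.002, "ty": -0.001, "tz": 0.21, "turn": 0, "jaw": 0.1}, {"tx": 0.002, "ty": -0.001, "tz": 0.21, "turn": 0, "jaw": 0.1}])

```text
t: 18.45
tool_pos: [0.5248, -0.0005, 0.1001]
orientation: [-2.358, -2.075, 0.002]
force: [2.8, -1.1, -2.3]
opening: 0.0193
```

Run:
```python
from h import *
look('13',off=.071,cams=('wrist','top'))
plan([[.525,0,.096]],jaw=-7.3)
```

```text
tcp [ 5.248e-01 -5.000e-04  1.001e-01] bottom 0.0291
wrist13 held [ 0.5233 -0.0018] minus tcp mm [-1.4 -1.3] n 1326 rms 0.0051 z 0.0371 0.0781
   wrist cap [311. 255.] [ 0.5615 -0.0205  0.0996] 56
top13 held [0.5247 0.0038] minus tcp mm [-0.   4.3] n 241 rms 0.0043 z 0.0374 0.078
t 18.55 tcp [ 5.250e-01 -5.000e-04  1.013e-01] jaw -7.30 tilt 0.05 open 0.0192 F [ 1.71 -0.55 -1.82] q6 0.03
[0.525, 0, 0.096] -> [ 0.0016 -0.0001  0.0176] turn -0.0000 rows 1
```

View pics/wrist13.png

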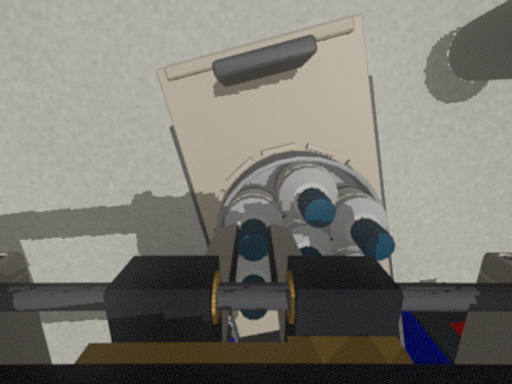

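The last bottle is in slot 2 and its neighbours' caps, at (318,207) and (373,238), look upright. Lowering to contact.

>>> drive_tool(steps=[{"tx": 0, "ty": 0, "tz": 0.006, "turn": 0, "jaw": 0.1}, {"tx": 0, "ty": 0, "tz": 0.013, "turn": 0, "jaw": 0.1}, {"tx": 0, "ty": 0, "tz": 0.013, "turn": 0, "jaw": 0.1}])

```text
t: 18.85
tool_pos: [0.5254, -0.0003, 0.0979]
orientation: [2.358, 2.075, 0.001]
force: [3.0, -1.0, -1.2]
opening: 0.0193
```

>>> drive_tool(steps=[{"tx": 0, "ty": 0, "tz": 0.004, "turn": 0, "jaw": 0.1}, {"tx": 0, "ty": 0, "tz": 0.007, "turn": 0, "jaw": 0.1}, {"tx": 0, "ty": 0, "tz": 0.007, "turn": 0, "jaw": 0.1}])

```text
t: 19.15
tool_pos: [0.5259, -0.0006, 0.0971]
orientation: [2.357, 2.075, 0.001]
force: [-1.6, -0.7, 9.2]
opening: 0.0198
```

>>> drive_tool(steps=[{"tx": 0, "ty": 0, "tz": -0.005, "turn": 0, "jaw": 0.3}, {"tx": 0, "ty": 0, "tz": -0.005, "turn": 0, "jaw": 0.3}, {"tx": 0, "ty": 0, "tz": -0.005, "turn": 0, "jaw": 0.3}, {"tx": 0, "ty": 0, "tz": -0.05, "turn": 0, "jaw": 0.3}, {"tx": 0, "ty": 0, "tz": -0.15, "turn": 0, "jaw": 0.3}, {"tx": 0, "ty": 0, "tz": -0.3, "turn": 0, "jaw": 0.3}, {"tx": 0.15, "ty": 0, "tz": -0.35, "turn": 0, "jaw": 0.3}, {"tx": 0.3, "ty": 0, "tz": -0.35, "turn": -0.077, "jaw": 0}, {"tx": 0.45, "ty": -0.02, "tz": -0.35, "turn": -0.077, "jaw": 0}, {"tx": 0.6, "ty": -0.02, "tz": -0.35, "turn": -0.077, "jaw": 0}, {"tx": 0.6, "ty": -0.02, "tz": -0.35, "turn": -0.077, "jaw": 0}])

```text
t: 20.25
tool_pos: [0.5418, 0.184, 0.2016]
orientation: [-2.084, -2.349, -0.003]
force: [-0.3, -0.3, -1.4]
opening: 0.0017
```

Run:
```python
from h import *
for n in ('top','side'):
    p,d,c=shot(n,n+'14')
    for uv,P,k in caps(p,d,c,.07,.13): print(n,uv.round(1),P.round(4),k)
    P=cloud(d,c)
    m=(P[...,2]>.066)&(P[...,2]<.082)&(P[...,0]>.48)&(P[...,0]<.64)&(P[...,1]>.07)&(P[...,1]<.15)
    q=P[m]
    if len(q)>10:print('handle',len(q),q.mean(0).round(4),cv2.minAreaRect((q[:,:2]*1e3).astype(np.float32)))
plan([[.539,.160,.18],[.539,.160,.05]],jaw=6.5)
```

```text
top [355.1 180.6] [0.567  0.0149 0.1129] 80
top [364.2 202.7] [ 0.5244 -0.0007  0.1134] 69
top [ 64.3 268.4] [0.3984 0.5513 0.1018] 89
top [  0.6 281.2] [0.3743 0.667  0.0978] 16
top [ 20.8 302. ] [0.3379 0.6246 0.1011] 102
handle 154 [0.5455 0.1131 0.0732] ((541.9508056640625, 112.82318115234375), (60.81877517700195, 12.065511703491211), 6.583071231842041)
handle 173 [0.5431 0.1168 0.0717] ((545.0730590820312, 114.6651382446289), (69.20757293701172, 14.763505935668945), 4.565999507904053)
t 20.35 tcp [0.5419 0.1799 0.2012] jaw 6.70 tilt 0.01 open 0.0006 F [ 0.19 -0.04  0.21] q6 0.11
[0.539, 0.16, 0.18] -> [-0.0647 -0.0175  0.0706] turn 0.0011 rows 1
[0.539, 0.16, 0.05] -> [-0.0646 -0.0175  0.5039] turn 0.0011 rows 4
```

View pics/top14.png

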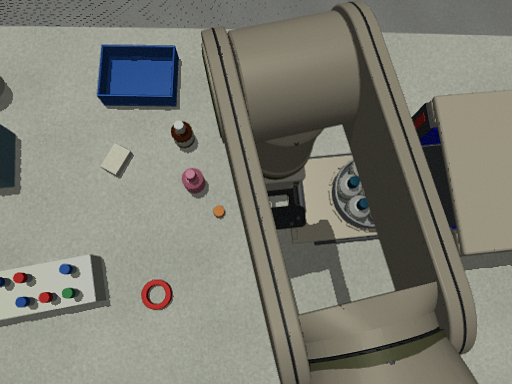

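View pics/side14.png

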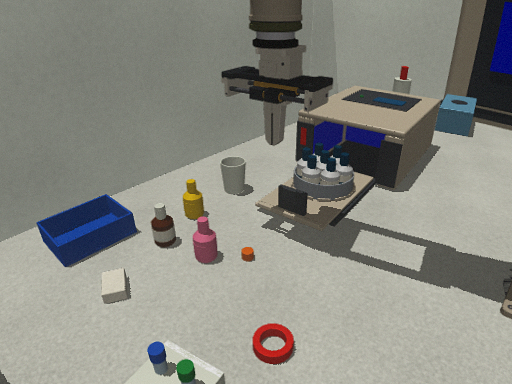

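The side view shows all seven standing in the drum and the handle clear. Now I'll go down behind the handle's outer face.

>>> drive_tool(steps=[{"tx": -0.06, "ty": -0.015, "tz": 0.15, "turn": 0.001, "jaw": 0}, {"tx": -0.06, "ty": -0.015, "tz": 0.3, "turn": 0.001, "jaw": 0}, {"tx": -0.06, "ty": -0.015, "tz": 0.42, "turn": 0.001, "jaw": 0}, {"tx": -0.06, "ty": -0.015, "tz": 0.5, "turn": 0.001, "jaw": 0}, {"tx": -0.06, "ty": -0.015, "tz": 0.5, "turn": 0.001, "jaw": 0}])

```text
t: 20.85
tool_pos: [0.5364, 0.1582, 0.0466]
orientation: [-2.094, -2.336, 0.01]
force: [1.0, -0.1, 0.0]
opening: 0.0006
```

Run:
```python
from h import *
shot('wrist','wrist15');shot('side','side15')
plan([[.5425,.13,.05],[.564,-.059,.05]],jaw=6.5)
```

```text
t 20.95 tcp [0.54   0.1594 0.0514] jaw 6.31 tilt 0.02 open 0.0005 F [ 0.87 -0.08  0.18] q6 0.09
[0.5425, 0.13, 0.05] -> [-0.0984 -0.0023  0.0046] turn -0.0011 rows 1
[0.564, -0.059, 0.05] -> [-7.325e-01 -3.000e-04  4.800e-03] turn -0.0011 rows 5
```

View pics/side15.png

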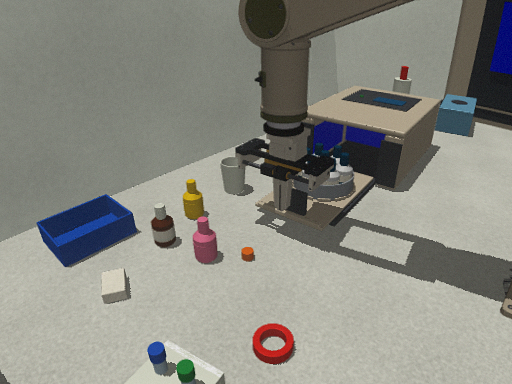

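The closed fingers are just in front of the handle, centred, in the side view. Pushing slowly.

>>> drive_tool(steps=[{"tx": -0.04, "ty": 0, "tz": 0, "turn": 0, "jaw": 0}, {"tx": -0.07, "ty": 0, "tz": 0, "turn": 0, "jaw": 0}, {"tx": -0.09, "ty": 0, "tz": 0, "turn": 0, "jaw": 0}, {"tx": -0.11, "ty": 0, "tz": 0, "turn": 0, "jaw": 0}, {"tx": -0.13, "ty": 0, "tz": 0, "turn": 0, "jaw": 0}, {"tx": -0.15, "ty": 0, "tz": 0, "turn": 0, "jaw": 0}, {"tx": -0.17, "ty": 0, "tz": 0, "turn": 0, "jaw": 0}, {"tx": -0.19, "ty": 0, "tz": 0, "turn": 0, "jaw": 0}, {"tx": -0.21, "ty": 0, "tz": 0, "turn": 0, "jaw": 0}, {"tx": -0.23, "ty": 0, "tz": 0, "turn": 0, "jaw": 0}])

```text
t: 21.95
tool_pos: [0.5475, 0.0915, 0.0506]
orientation: [2.094, 2.342, 0.0]
force: [0.7, 2.9, 2.2]
opening: 0.0004
```

Run:
```python
from h import *
p,d,c=shot('side','side16')
plan([[.564,-.059,.05]],jaw=6.5)
```

```text
t 22.00 tcp [0.5475 0.0905 0.0505] jaw 6.37 tilt 0.05 open 0.0001 F [ 0.99 -0.28  0.1 ] q6 -0.04
[0.564, -0.059, 0.05] -> [-5.013e-01 -5.000e-04  2.000e-03] turn -0.0007 rows 4
```

View pics/side16.png

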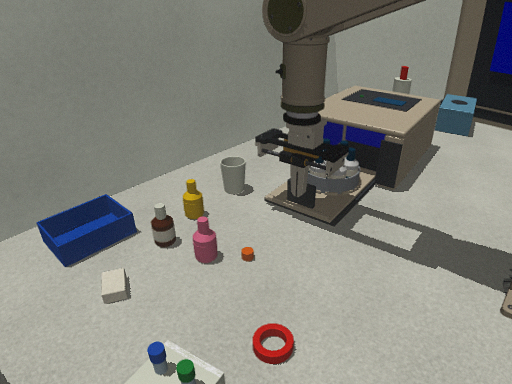

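The tray is sliding with about 3 N. Continuing.

>>> drive_tool(steps=[{"tx": -0.02, "ty": 0, "tz": 0, "turn": 0, "jaw": 0}, {"tx": -0.05, "ty": 0, "tz": 0, "turn": 0, "jaw": 0}, {"tx": -0.08, "ty": 0, "tz": 0, "turn": 0, "jaw": 0}, {"tx": -0.11, "ty": 0, "tz": 0, "turn": 0, "jaw": 0}, {"tx": -0.14, "ty": 0, "tz": 0, "turn": 0, "jaw": 0}, {"tx": -0.17, "ty": 0, "tz": 0, "turn": 0, "jaw": 0}, {"tx": -0.2, "ty": 0, "tz": 0, "turn": 0, "jaw": 0}, {"tx": -0.23, "ty": 0, "tz": 0, "turn": 0, "jaw": 0}, {"tx": -0.26, "ty": 0, "tz": 0, "turn": 0, "jaw": 0}, {"tx": -0.29, "ty": 0, "tz": 0, "turn": 0, "jaw": 0}, {"tx": -0.32, "ty": 0, "tz": 0, "turn": 0, "jaw": 0}, {"tx": -0.34, "ty": 0, "tz": 0, "turn": 0, "jaw": 0}])

```text
t: 23.2
tool_pos: [0.5586, -0.0104, 0.0504]
orientation: [-2.095, -2.341, 0.001]
force: [-2.5, 3.7, 0.0]
opening: 0.0007
```

>>> drive_tool(steps=[{"tx": -0.02, "ty": 0, "tz": 0, "turn": 0, "jaw": 0}, {"tx": -0.04, "ty": 0, "tz": 0, "turn": 0, "jaw": 0}, {"tx": -0.06, "ty": 0, "tz": 0, "turn": 0, "jaw": 0}, {"tx": -0.08, "ty": 0, "tz": 0, "turn": 0, "jaw": 0}, {"tx": -0.1, "ty": 0, "tz": 0, "turn": 0, "jaw": 0}, {"tx": -0.11, "ty": 0, "tz": 0, "turn": 0, "jaw": 0}])

```text
t: 23.8
tool_pos: [0.5626, -0.0429, 0.0506]
orientation: [2.094, 2.341, 0.0]
force: [-1.3, 2.3, -1.9]
opening: 0.0007
```

Run:
```python
from h import *
p,d,c=shot('wrist','wrist17')
plan([[.564,-.059,.05]],jaw=6.5)
```

```text
t 23.85 tcp [ 0.5629 -0.0433  0.0508] jaw 6.36 tilt 0.06 open 0.0006 F [-0.37  0.03 -0.46] q6 -0.28
[0.564, -0.059, 0.05] -> [-0.0525 -0.002   0.0026] turn -0.0008 rows 1
```

Next, small steps while I watch for the stop in the force reading.

>>> drive_tool(steps=[{"tx": -0.01, "ty": 0, "tz": 0, "turn": 0, "jaw": 0}, {"tx": -0.02, "ty": 0, "tz": 0, "turn": 0, "jaw": 0}, {"tx": -0.03, "ty": 0, "tz": 0, "turn": 0, "jaw": 0}, {"tx": -0.04, "ty": 0, "tz": 0, "turn": 0, "jaw": 0}])

```text
t: 24.25
tool_pos: [0.5642, -0.0543, 0.0508]
orientation: [2.094, 2.341, 0.001]
force: [-0.1, 3.5, -0.8]
opening: 0.0006
```

>>> drive_tool(steps=[{"tx": -0.006, "ty": 0, "tz": 0, "turn": 0, "jaw": 0}, {"tx": -0.012, "ty": 0, "tz": 0, "turn": 0, "jaw": 0}])

```text
t: 24.45
tool_pos: [0.5645, -0.0579, 0.0508]
orientation: [2.094, 2.341, 0.001]
force: [0.9, 2.9, -0.9]
opening: 0.0004
```

>>> drive_tool(steps=[{"tx": -0.006, "ty": 0, "tz": 0, "turn": 0, "jaw": 0}, {"tx": -0.012, "ty": 0, "tz": 0, "turn": 0, "jaw": 0}])

```text
t: 24.65
tool_pos: [0.5648, -0.0604, 0.0508]
orientation: [-2.094, -2.341, -0.002]
force: [-0.2, 14.3, 3.4]
opening: 0.0005
```

>>> drive_tool(steps=[{"tx": -0.004, "ty": 0, "tz": 0, "turn": 0, "jaw": 0}, {"tx": -0.004, "ty": 0, "tz": 0, "turn": 0, "jaw": 0}])

```text
t: 24.85
tool_pos: [0.5648, -0.0604, 0.0509]
orientation: [-2.092, -2.34, -0.004]
force: [-0.3, 13.9, 1.9]
opening: 0.0005
```

The tray is against the stop: 14 N and no more motion. Backing off and rising.

>>> drive_tool(steps=[{"tx": 0.04, "ty": 0, "tz": 0, "turn": 0, "jaw": 0}, {"tx": 0.14, "ty": 0, "tz": 0, "turn": 0, "jaw": 0}, {"tx": 0.28, "ty": 0, "tz": -0.1, "turn": 0, "jaw": 0}, {"tx": 0.42, "ty": 0, "tz": -0.2, "turn": 0, "jaw": 0}, {"tx": 0.56, "ty": 0, "tz": -0.3, "turn": 0, "jaw": 0}, {"tx": 0.7, "ty": 0, "tz": -0.4, "turn": 0, "jaw": 0}, {"tx": 0.85, "ty": 0, "tz": -0.5, "turn": 0, "jaw": 0}, {"tx": 1, "ty": 0, "tz": -0.5, "turn": 0, "jaw": 0}, {"tx": 1, "ty": 0, "tz": -0.5, "turn": 0, "jaw": 0}, {"tx": 1, "ty": 0, "tz": -0.5, "turn": 0, "jaw": 0}])

```text
t: 25.85
tool_pos: [0.5311, 0.2366, 0.2008]
orientation: [2.09, 2.344, -0.0]
force: [0.1, 0.3, -0.3]
opening: 0.0001
```

Run:
```python
from h import *
for n in ('top','side'):
    p,d,c=shot(n,n+'18'); P=cloud(d,c)
    for uv,Q,k in caps(p,d,c,.07,.13): print(n,uv.round(1),Q.round(4),k)
    m=(d>0)&(P[...,2]>.066)&(P[...,2]<.082)&(P[...,0]>.5)&(P[...,0]<.63)&(P[...,1]>-.12)&(P[...,1]<-.03)
    q=P[m]
    if len(q)>10:print(n,'handle',len(q),q.mean(0).round(4),cv2.minAreaRect((q[:,:2]*1e3).astype(np.float32)))
    h=cv2.cvtColor(p,cv2.COLOR_BGR2HSV)
plan([[.5,.1,.2]])
cv2.imwrite('pics/s18z.png',cv2.resize(cv2.imread('pics/side18.png')[70:220,270:450],None,fx=4,fy=4,interpolation=cv2.INTER_CUBIC))
```

```text
top [ 64.5 268.6] [0.3981 0.5509 0.1015] 90
top [  0.7 281.4] [0.3738 0.6668 0.0979] 16
top [ 20.6 302.1] [0.3377 0.6247 0.1016] 91
top handle 233 [ 0.5648 -0.0731  0.0729] ((565.4083862304688, -73.58934783935547), (69.00582885742188, 13.019920349121094), 5.747838973999023)
side handle 126 [ 0.5626 -0.0722  0.0718] ((564.2305908203125, -72.69944763183594), (67.92155456542969, 16.473979949951172), 9.110066413879395)
t 25.95 tcp [0.5311 0.2345 0.1998] jaw 6.36 tilt 0.10 open 0.0004 F [ 0.41 -0.52 -0.47] q6 0.22
[0.5, 0.1, 0.2] -> [-4.339e-01 -1.528e-01  2.000e-04] turn 0.0000 rows 3
```

View pics/top18.png

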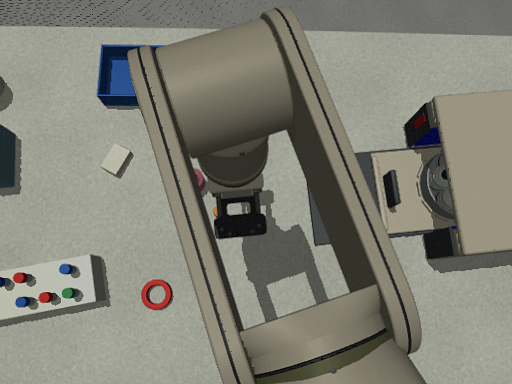

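View pics/s18z.png

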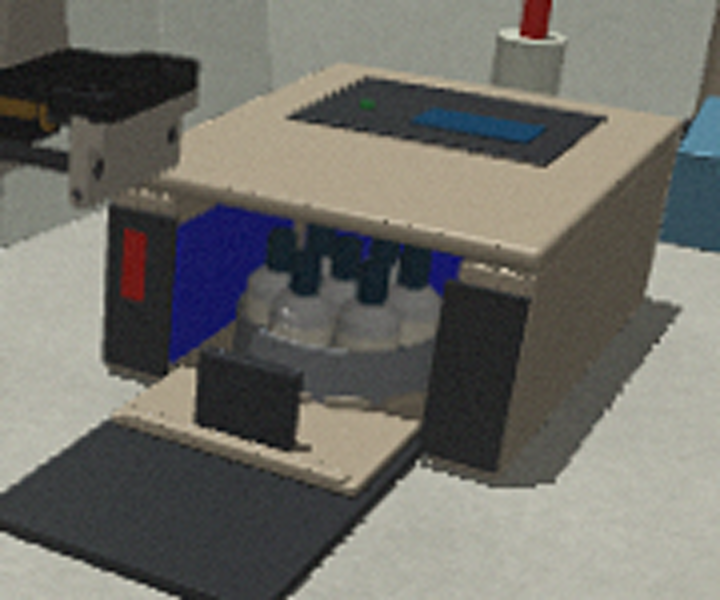

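The zoomed side view shows all seven bottles upright in the drum inside the bay, with the handle out in front. Handle travel reads 188 mm from the top camera and 190 mm from the side camera. To settle the difference, I'll press the handle once more, a little harder.

>>> drive_tool(steps=[{"tx": -0.15, "ty": 0, "tz": 0.15, "turn": 0, "jaw": 0}, {"tx": -0.3, "ty": 0, "tz": 0.3, "turn": 0, "jaw": 0}, {"tx": -0.45, "ty": 0, "tz": 0.45, "turn": 0, "jaw": 0}, {"tx": -0.6, "ty": 0, "tz": 0.5, "turn": 0, "jaw": 0}, {"tx": -0.75, "ty": 0, "tz": 0.5, "turn": 0, "jaw": 0}, {"tx": -0.85, "ty": 0, "tz": 0.5, "turn": 0, "jaw": 0}, {"tx": -0.92, "ty": 0, "tz": 0.5, "turn": 0, "jaw": 0}, {"tx": -0.92, "ty": 0, "tz": 0.5, "turn": 0, "jaw": 0}])

```text
t: 26.75
tool_pos: [0.561, -0.0444, 0.0497]
orientation: [-2.102, -2.334, 0.003]
force: [-0.3, 0.4, 0.5]
opening: 0.0002
```

Run:
```python
from h import *
plan([[.5648,-.0604,.05]],jaw=6.4)
```

```text
t 26.75 tcp [ 0.561  -0.0444  0.0497] jaw 6.00 tilt 0.12 open 0.0002 F [-0.31  0.39  0.52] q6 -0.27
[0.5648, -0.0604, 0.05] -> [-0.0542  0.007  -0.001 ] turn -0.0022 rows 1
```

>>> drive_tool(steps=[{"tx": -0.01, "ty": 0, "tz": 0, "turn": 0, "jaw": 0}, {"tx": -0.02, "ty": 0, "tz": 0, "turn": 0, "jaw": 0}, {"tx": -0.03, "ty": 0, "tz": 0, "turn": 0, "jaw": 0}, {"tx": -0.04, "ty": 0, "tz": 0, "turn": 0, "jaw": 0}, {"tx": -0.05, "ty": 0, "tz": 0, "turn": 0, "jaw": 0}, {"tx": -0.06, "ty": 0, "tz": 0, "turn": 0, "jaw": 0}, {"tx": -0.06, "ty": 0, "tz": 0, "turn": 0, "jaw": 0}])

```text
t: 27.45
tool_pos: [0.5641, -0.0567, 0.0507]
orientation: [2.094, 2.342, -0.0]
force: [-0.5, -0.2, -0.7]
opening: 0.0006
```

>>> drive_tool(steps=[{"tx": -0.005, "ty": 0, "tz": 0, "turn": 0, "jaw": 0}, {"tx": -0.01, "ty": 0, "tz": 0, "turn": 0, "jaw": 0}, {"tx": -0.01, "ty": 0, "tz": 0, "turn": 0, "jaw": 0}])

```text
t: 27.75
tool_pos: [0.5644, -0.0597, 0.0507]
orientation: [2.094, 2.342, -0.0]
force: [-0.1, -0.0, -0.4]
opening: 0.0006
```

>>> drive_tool(steps=[{"tx": -0.005, "ty": 0, "tz": 0, "turn": 0, "jaw": 0}, {"tx": -0.01, "ty": 0, "tz": 0, "turn": 0, "jaw": 0}, {"tx": -0.01, "ty": 0, "tz": 0, "turn": 0, "jaw": 0}])

```text
t: 28.05
tool_pos: [0.5644, -0.0604, 0.0506]
orientation: [-2.092, -2.34, -0.003]
force: [-2.4, 9.5, 3.2]
opening: 0.0004
```

>>> drive_tool(steps=[{"tx": -0.005, "ty": 0, "tz": 0, "turn": 0, "jaw": 0}, {"tx": -0.01, "ty": 0, "tz": 0, "turn": 0, "jaw": 0}, {"tx": -0.01, "ty": 0, "tz": 0, "turn": 0, "jaw": 0}])

```text
t: 28.35
tool_pos: [0.5644, -0.0605, 0.0507]
orientation: [-2.089, -2.338, -0.007]
force: [-3.3, 22.8, 8.5]
opening: 0.0004
```

It's a firm stop: 23 N at the same place as before. Retreating for the final check.

>>> drive_tool(steps=[{"tx": 0.04, "ty": 0, "tz": 0, "turn": 0, "jaw": 0}, {"tx": 0.14, "ty": 0, "tz": 0, "turn": 0, "jaw": 0}, {"tx": 0.28, "ty": 0, "tz": -0.1, "turn": 0, "jaw": 0}, {"tx": 0.42, "ty": 0, "tz": -0.2, "turn": 0, "jaw": 0}, {"tx": 0.56, "ty": 0, "tz": -0.3, "turn": 0, "jaw": 0}, {"tx": 0.7, "ty": 0, "tz": -0.4, "turn": 0, "jaw": 0}, {"tx": 0.7, "ty": 0, "tz": -0.5, "turn": 0, "jaw": 0}, {"tx": 0.7, "ty": 0, "tz": -0.5, "turn": 0, "jaw": 0}, {"tx": 0.7, "ty": 0, "tz": -0.5, "turn": 0, "jaw": 0}])

```text
t: 29.25
tool_pos: [0.5423, 0.1435, 0.2016]
orientation: [2.092, 2.341, 0.003]
force: [1.2, -1.5, -0.2]
opening: 0.0004
```

Run:
```python
from h import *
for n in ('top','side','wrist'):
    p,d,c=shot(n,n+'19'); P=cloud(d,c)
    m=(d>0)&(P[...,2]>.066)&(P[...,2]<.082)&(P[...,0]>.5)&(P[...,0]<.63)&(P[...,1]>-.12)&(P[...,1]<-.03)
    q=P[m]
    if len(q)>10:print(n,'handle',len(q),q.mean(0).round(4))
plan([[.5,.1,.2]])
```

```text
top handle 228 [ 0.5639 -0.0729  0.0728]
side handle 125 [ 0.5618 -0.0723  0.0718]
wrist handle 19 [ 0.5587 -0.0711  0.0707]
t 29.40 tcp [0.5408 0.1424 0.1988] jaw 6.33 tilt 0.16 open 0.0001 F [ 0.7   0.24 -0.66] q6 0.06
[0.5, 0.1, 0.2] -> [-0.1256 -0.1509 -0.0035] turn 0.0000 rows 2
```

View pics/side19.png

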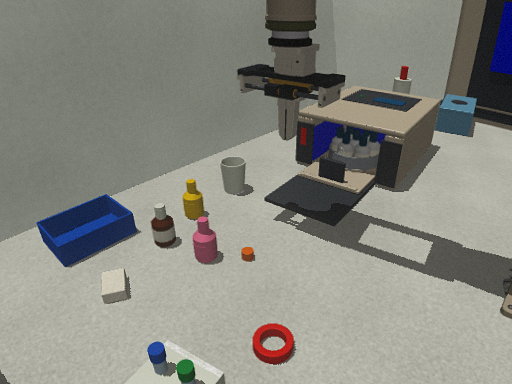

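The side view shows the tray home, the bottles upright in the bay at around (360,145), everything else where it was, and the gripper clear.

```bash
python3 -c "
from plant import robot
print(robot.close_job())"
```

```text
the job is handed in; nothing more can be done
None
```

All seven bottles are in the drum, and the tray is home against its stop, pushed there by its handle. I handed the job in at about 29.4 s of the 72 s, with the gripper clear of everything.

- **Bottles:** I lifted each loose bottle by its cap and set it in the middle, slot 0 and slot 2, in that order. I lowered each one until a light contact force showed it was on the drum's floor. Before the push, the top camera put the middle and slot 0 bottles, and then slot 2, within about 1 mm of their places. The cap tops read 0.112–0.113 m, where 0.114 m was expected.
- **Tray:** I pushed it until it stopped at 14 N, then pressed again up to 23 N and it stopped at the same place.
- **Final check:** The last side picture shows the bottles upright in the bay. From that view I could not check every bottle inside the bay separately. The other things on the bench look unmoved.
- **Disagreements:** The cameras differed by 2–3 mm. Handle travel read 187–188 mm from the top camera and 189–190 mm from the side camera, against 190 mm nominal. I relied on the firm stop.

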